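# Tighten the filter-holder cover with the socket key

## Task

The cover screws of the filter holder are being tightened in cross order, and only the pair in line with the hose nipple has had its first pass (half way). Take the socket key from its stand, give the other two their first pass, clockwise to about half way, then in a second pass bring all four fully home against their stops in cross order (a screw, the one opposite it, then the other pair), without pressing or twisting hard. Use the key, not the fingers, on the screws, leave the other things alone, and at last stand the key back upright in its stand.

Things in the scene. Friction and masses are not known exactly. Their poses are not given: they have to be found in the camera images.
- holder: Round filter holder fixed to the bench, 140 mm across; red gasket line, aluminium cover (top z = 43 mm, sight glass ring to 47 mm). Origin: centre of underside, z up. Four brass square-head screws stand on a 45 mm radius circle: screw1 at +x of the holder, 2 at +y, 3 at -x, 4 at -y (1 opposite 3, 2 opposite 4). Brass hose nipple sticks out at +x, 90 mm from the centre, 10 to 22 mm high.
- screw1_top (a point): Centre of the top face of the head of screw1: a brass square, 16 mm across flats, 12 mm high, top 57 mm above the bench, standing on a dark washer (radius 15.5 mm, top 45 mm above the bench). x and y axes square to the flats, z up; turns with the screw.
- screw1 (a joint): Turn of screw1 in rad, growing clockwise seen from above (tightening). Starts 0.4 to 0.5 (first pass done); somewhere from 0.8 to 1.25 (each screw has its own) it meets a firm stop: fully tight, to be found by feel. Runs at 0.06 N m at first, 0.10 N m near the stop; stays where it is left; does not sink.
- screw2_top (a point): Centre of the top face of the head of screw2: a brass square, 16 mm across flats, 12 mm high, top 57 mm above the bench, standing on a dark washer (radius 15.5 mm, top 45 mm above the bench). x and y axes square to the flats, z up; turns with the screw.
- screw2 (a joint): Turn of screw2 in rad, growing clockwise seen from above (tightening). Starts 0 to 0.1; somewhere from 0.8 to 1.25 (each screw has its own) it meets a firm stop: fully tight, to be found by feel. Runs at 0.06 N m at first, 0.10 N m near the stop; stays where it is left; does not sink.
- screw3_top (a point): Centre of the top face of the head of screw3: a brass square, 16 mm across flats, 12 mm high, top 57 mm above the bench, standing on a dark washer (radius 15.5 mm, top 45 mm above the bench). x and y axes square to the flats, z up; turns with the screw.
- screw3 (a joint): Turn of screw3 in rad, growing clockwise seen from above (tightening). Starts 0.4 to 0.5 (first pass done); somewhere from 0.8 to 1.25 (each screw has its own) it meets a firm stop: fully tight, to be found by feel. Runs at 0.06 N m at first, 0.10 N m near the stop; stays where it is left; does not sink.
- screw4_top (a point): Centre of the top face of the head of screw4: a brass square, 16 mm across flats, 12 mm high, top 57 mm above the bench, standing on a dark washer (radius 15.5 mm, top 45 mm above the bench). x and y axes square to the flats, z up; turns with the screw.
- screw4 (a joint): Turn of screw4 in rad, growing clockwise seen from above (tightening). Starts 0 to 0.1; somewhere from 0.8 to 1.25 (each screw has its own) it meets a firm stop: fully tight, to be found by feel. Runs at 0.06 N m at first, 0.10 N m near the stop; stays where it is left; does not sink.
- key: Loose socket key, about 0.12 kg, 119 mm tall, upright in its stand. Origin: centre of the socket's mouth (bottom), z up, x, y square to the flats of socket and handle. Steel socket 28 mm square, z 0-24; square hole 19 mm wide, 14 deep; shank 14 mm thick, z 24-50; orange handle 26 x 26 mm, z 50-116. On a head its mouth rests on the washer, with about 0.21 rad of free play either way. Keep push under 15 N, twist under 0.3 N m.
- stand: Black round cup fixed to the bench, 62 mm across (72 mm at the foot), 30 mm high, bore 50 mm, inner floor 6 mm above the bench. Origin at the centre of its underside. The key's socket stands on the inner floor. Tall cabinets stand left (x > 0.42, y > 0.40) and right (x > 0.55, y < -0.20) of the work: keep the arm clear.
- beaker: Clear plastic beaker 72 mm across, 90 mm tall, loose; origin at the centre of its underside. To be left alone. It and the stand may swap sides.
- rack: Orange microtube rack 110 x 73 x 49 mm, loose, behind the holder; origin at the centre of its underside. To be left alone.
- petri: Petri dish 91 mm across, 14 mm high, loose; origin at the centre of its underside. To be left alone.
- box: Blue sample box with clear lid 96 x 125 x 65 mm, loose; origin at the centre of its underside. To be left alone.
Things that resemble listed ones, but are neither listed nor needed, are in the scene too. Several things have the shape of the stand; the one meant has the colours described above.

How it is judged:
By the outcome, as a careful person would: the job done as asked, in the order asked, and still so for the second after the job is handed in, with the robot touching nothing.
It also fails if it takes over 72 s, if anything falls off the work surface, if the arm or the gripper's body presses on something with over 40 N, if the wrist force passes 120 N, or if a joint passes its speed limit or range.

## Robot

A 6-joint arm with a two-finger parallel gripper is mounted at the origin on a cart in front of the work surface, level with it; the furniture and walls round the work are solid. World frame = base frame: x ahead of the robot, y to its left, z up, the work surface at z = 0. Lengths are in m, angles in rad, forces in N, time in s.
With the tool pointing down it reaches from about 0.3 to 0.775 m from the base axis. Payload 14.6 kg.
Tool frame: the origin (TCP) lies at the centre of the arm's flange, where the gripper is bolted on; the fingertips stand 199 mm ahead of it and the grasp point (between the pads) lies 180 mm ahead of it; z points along the fingers, y is the line along which they close (so a half turn about z gives the same grasp; the last joint's range is limited). The gripper opens to 94 mm and grips with 3 to 60 N. Pads are 16 mm wide; open, the fingers measure 119 mm over their backs; the gripper's body (75 mm by 177 mm) begins 78 mm behind the grasp point.
Start: joints at [1.15, 0.3, 1.521, -0, 1.321, -0.067], TCP at [0.191, 0.516, 0.405] pointing down, gripper open.
Joint ranges: [-3.03, 3.03], [-0.79, 2.21], [0.23, 2.52], [-1.04, 4.18], [0, 3.07], [-2.55, 2.55]. Speed limits (rad/s): [2.22, 2.22, 2.57, 3.14, 3.14, 3.14].

## Interface

Orientations are given as [roll, pitch, yaw] about the fixed x, y, z axes, in that order (R = Rz(yaw) Ry(pitch) Rx(roll)).
In Python, from station import ctrl gives the robot as it stands. The module is installed in compiled form; this text tells all that it offers.
- The arm moves only by the tool servo_tool, never from a script. Its argument "motion" is a list of rows, each a list of 5 numbers: the closure, from 0 (fully open) to 1 (shut), then the shift along the world's x, y, z in cm, then the turn about the world's z in degrees. A call has 1 to 20 rows; each row is the pose to reach, as a shift and turn from the pose commanded when the call began; what a row does not reach only later rows make up. A row lasts 1/8 s, in which the tool goes at most 62.5 mm and 10.7 degrees, less where a joint would pass 70% of its speed; a pose out of reach is approached as far as the arm can. A call with a gripper value outside its range is refused whole. The fingers move at their own pace and stop on an object; "squeeze" is the grip in N (left out, the last holds). Time passes only in rows, so rows that repeat a pose let the fingers close. It gives the time, the measured TCP pose, the force, the opening and the grip force at its end, in the units of the state.
- ctrl.get_obs(): the state, without advancing time (a new reading comes with each control period).
- ctrl.camera(name): name is "scene" or "side" or "wrist"; returns a dict with "image" (384x512x3 uint8, red, green, blue), "fx", "fy", "cx", "cy" (pixels), "camera_from_world" (4x4, takes a point from world to camera coordinates); the wrist camera has in their place "hand_eye" (4x4, takes a point from camera to tool coordinates, whose origin is the TCP and whose axes are the flange's). Camera axes: x right, y up, looking along -z (the intrinsics and any distortion apply to the point x, -y, -z); pixel columns grow to the right and rows downward; lengths in m; the calibration is good to about 2 mm. The wrist camera is an equidistant fisheye: a pixel r from the principal point sees the ray r / f radians off the axis. A picture is of the moment at which its call begins: read the wrist's pose just before it. There is no depth.
- ctrl.hand_in(): hands the job in; it is judged then, once.
The state is a dict: "time_s": time; "qpos": joint angles; "joint_vel": joint speeds; "tau": joint torques, N m; "ee_pos": TCP position; "eef_rot": TCP orientation; "force": force on the tool from outside, world axes, zero at the start; "moment": the same for the moment, N m; "grip_width": finger opening in m; "grip_force": force on a finger pad.
Only numpy, scipy, OpenCV 4.12 (cv2) and the standard library are available. Lean on these libraries where they do the work, as an engineer would, in place of code of your own. Each camera call takes 0.05 s, during which the arm holds its last target. There are 200 camera calls.

## Working session

There is one attempt and no reset: what is moved stays moved. The work goes in short steps, Python scripts to look and compute and a tool call to move; the robot and the scene stay as the last step left them, time stands still between calls to the robot, and variables do not carry over. Pictures are saved under pics/ and viewed, at most 10 in all, crops included, and the job is handed in when it is done.

Besides the shell and the picture viewer there is one more tool, called as a command line: name --pt "numbers of a row" for each row, then --argument value for the rest. servo_tool: Moves the arm, as the interface text tells. Its arguments: {"type":"object","properties":{"motion":{"type":"array","items":{"type":"array","items":{"type":"number"}}},"squeeze":{"type":"number"}},"required":["motion"]}

```bash
mkdir -p pics; cat > h.py <<'E'
import numpy as np, cv2
from station import ctrl
from scipy.spatial.transform import Rotation as R
def grab(n):
    o=ctrl.get_obs(); c=ctrl.camera(n); c['obs']=o; return c
def save(c,fn,crop=None,scale=1):
    im=c['image'][:,:,::-1]
    if crop: x0,y0,x1,y1=crop; im=im[y0:y1,x0:x1]
    if scale!=1: im=cv2.resize(im,None,fx=scale,fy=scale,interpolation=cv2.INTER_CUBIC)
    cv2.imwrite('pics/'+fn,im)
def ray(c,u,v):
    if 'hand_eye' in c:
        dx,dy=u-c['cx'],v-c['cy']; r=np.hypot(dx/c['fx'],dy/c['fy'])
        s=np.sin(r)/r if r>1e-9 else 1
        d=np.array([dx/c['fx']*s,-dy/c['fy']*s,-np.cos(r)])
        T=np.eye(4); T[:3,:3]=R.from_euler('xyz',c['obs']['eef_rot']).as_matrix(); T[:3,3]=c['obs']['ee_pos']
        M=T@c['hand_eye']
    else:
        d=np.array([(u-c['cx'])/c['fx'],-(v-c['cy'])/c['fy'],-1]); M=np.linalg.inv(c['camera_from_world'])
    return M[:3,3],M[:3,:3]@d
def onz(c,u,v,z):
    o,d=ray(c,u,v); return (o+d*(z-o[2])/d[2])[:2]
def proj(c,p):
    if 'hand_eye' in c:
        T=np.eye(4); T[:3,:3]=R.from_euler('xyz',c['obs']['eef_rot']).as_matrix(); T[:3,3]=c['obs']['ee_pos']
        W=np.linalg.inv(T@c['hand_eye'])
    else: W=c['camera_from_world']
    q=W@np.append(p,1); x,y,z=q[0],-q[1],-q[2]
    if 'hand_eye' in c:
        t=np.arctan2(np.hypot(x,y),z); k=t/np.hypot(x,y)
        return np.array([c['cx']+c['fx']*x*k,c['cy']+c['fy']*y*k])
    return np.array([c['cx']+c['fx']*x/z,c['cy']+c['fy']*y/z])
E
python3 - <<'E'
from h import *
print(ctrl.get_obs())
ims=[]
for n in ('scene','side','wrist'):
    c=grab(n); ims.append(c['image'])
    print(n,{k:(np.round(v,3).tolist() if k!='image' else 0) for k,v in c.items() if k not in('obs','image')})
    save(c,n+'0.png',scale=1.5)
E
```

```text
{'time_s': 0.0, 'qpos': array([ 1.15039639e+00,  3.00473434e-01,  1.52158148e+00,  6.80347199e-06,
        1.32071855e+00, -6.66091423e-02]), 'joint_vel': array([ 0.00035015,  0.00077196,  0.00075738, -0.00069436,  0.001094  ,
       -0.00098969]), 'tau': array([-7.35697677e-05, -5.31809020e+01, -3.52737021e+01,  7.09070452e-02,
        2.44987925e-02, -3.48850813e-05]), 'ee_pos': array([0.19054422, 0.51590297, 0.40408475]), 'eef_rot': array([-3.14041490e+00, -8.51697707e-05,  2.78780012e+00]), 'force': array([ 0.77224854,  0.67442409, -0.02643663]), 'moment': array([-0.00589818,  0.00670227,  0.00429412]), 'grip_force': 0.0, 'grip_width': 0.09393130942544838}
scene {'fx': 414.168, 'fy': 414.168, 'cx': 256.825, 'cy': 191.947, 'camera_from_world': [[0.699, -0.715, 0.001, -0.392], [0.294, 0.289, 0.911, -0.255], [-0.652, -0.637, 0.412, -0.871], [0.0, 0.0, 0.0, 1.0]]}
side {'fx': 378.972, 'fy': 378.972, 'cx': 246.642, 'cy': 199.45, 'camera_from_world': [[0.96, -0.279, 0.004, -0.534], [0.097, 0.349, 0.932, -0.145], [-0.262, -0.895, 0.362, -1.025], [0.0, 0.0, 0.0, 1.0]]}
wrist {'fx': 297.319, 'fy': 297.319, 'cx': 251.379, 'cy': 196.884, 'hand_eye': [[0.0, 0.969, 0.246, 0.071], [1.0, -0.0, -0.001, -0.0], [-0.001, 0.246, -0.969, 0.019], [0.0, 0.0, 0.0, 1.0]]}
```

View pics/scene0.png

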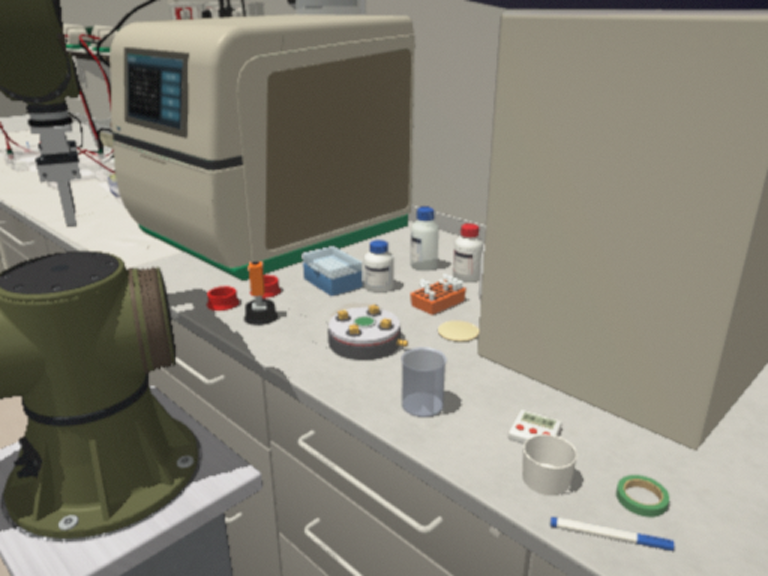

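View pics/wrist0.png

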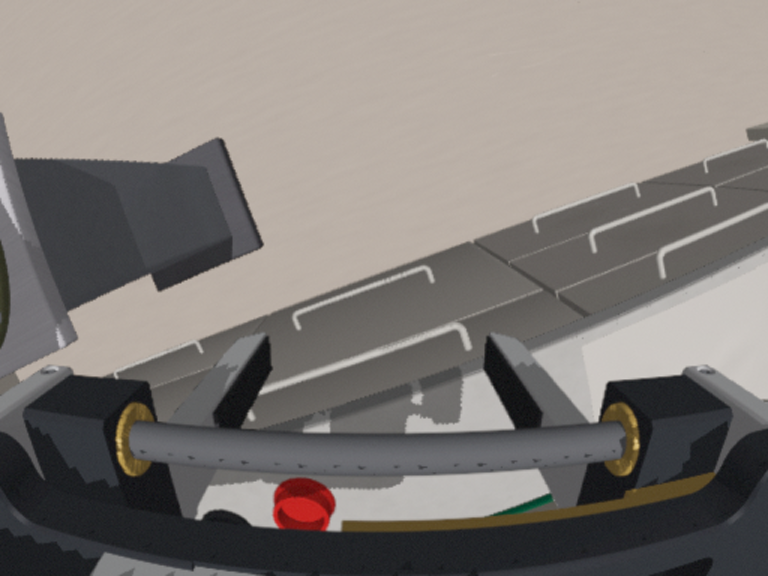

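The scene view (1.5x) shows the orange key upright in a black cup at about (260,295). The look-alike cups are red, at (222,297) and (267,286). The holder is at (365,335) with its nipple at (403,343), and the beaker is at (423,380). The white cup at (548,465) also has the shape of the stand. My choice is the black cup holding the orange handle. In the wrist view the cups sit at the bottom edge.

```bash
python3 - <<'E'
from h import *
c=grab('scene'); s=grab('side')
save(c,'key_crop.png',(120,150,320,260),4)
def P(n,cc,u,v,z): print(n,onz(cc,u,v,z).round(3))
k=1/1.5
P('key top',c,256.5*k,263*k,.122)
P('stand top',c,260*k,305*k,.03)
P('ring',c,365*k,322*k,.047)
P('nipple tip',c,405*k,342*k,.016)
for n,u,v in(('a',374,309),('b',386,323),('c',354,330),('d',343,315)): P(n,c,u*k,v*k,.055)
P('beaker',c,423*k,405*k,0); P('rack',c,438*k,297*k,.03); P('petri',c,459*k,331*k,.01);P('box',c,333*k,270*k,.05)
for cc,n in((c,'scene'),(s,'side')):
    hsv=cv2.cvtColor(cc['image'],cv2.COLOR_RGB2HSV)
    m=cv2.inRange(hsv,(5,150,120),(20,255,255))
    nn,l,st,ce=cv2.connectedComponentsWithStats(m)
    print(n,[(st[i].tolist(),ce[i].round(1).tolist()) for i in range(1,nn) if st[i][4]>15])
print(proj(c,[0,0,0]))
E
```

```text
key top [0.429 0.233]
stand top [0.426 0.23 ]
ring [ 0.503 -0.003]
nipple tip [ 0.54  -0.072]
a [0.543 0.013]
b [ 0.517 -0.045]
c [ 0.457 -0.023]
d [0.483 0.037]
beaker [ 0.428 -0.216]
rack [ 0.714 -0.007]
petri [ 0.655 -0.111]
box [0.625 0.227]
scene [([166, 175, 11, 22, 190], [170.9, 185.6]), ([275, 189, 35, 20, 331], [291.1, 199.5])]
side [([187, 172, 9, 20, 87], [189.7, 181.1]), ([282, 209, 6, 9, 22], [284.6, 212.8])]
[ 70.33136467 312.93777806]
```

View pics/key_crop.png

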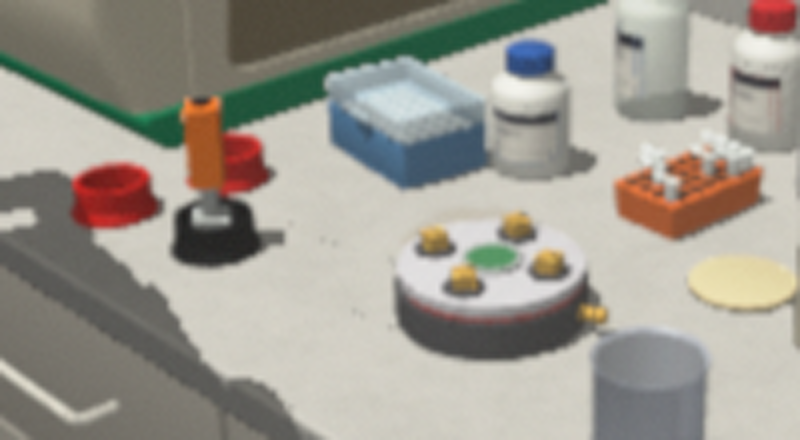

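View pics/side0.png

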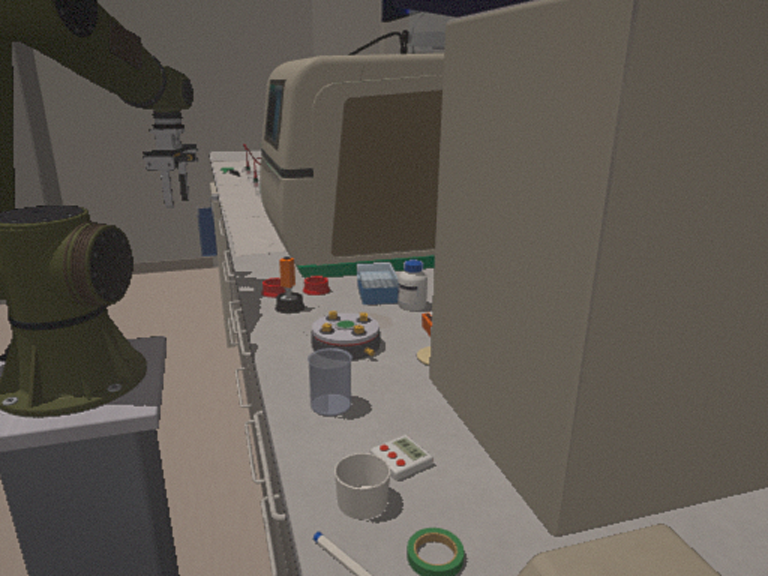

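The crop confirms an orange handle on a steel socket in the black cup. It is the only black cup; the others are red or white. The side view agrees, with the key at (287,285) and the holder at (345,332). Next I look closely at the holder, then the key.

servo_tool --pt "0 3 -5 0 0" --pt "0 6 -10 0 0" --pt "0 9 -15 0 0" --pt "0 12 -20 0 0" --pt "0 15 -25 0 0" --pt "0 18 -30 0 0" --pt "0 21 -35 0 0" --pt "0 24 -40 0 0" --pt "0 27 -45 0 0" --pt "0 30 -50 -2 0" --pt "0 31 -52 -6 0" --pt "0 31 -52 -6 0" --pt "0 31 -52 -6 0"

```text
time_s: 1.88
ee_pos: [0.5005, -0.0035, 0.3458]
eef_rot: [3.141, 0.001, 2.788]
force: [-0.2, -0.9, 0.6]
grip_width: 0.0943
grip_force: 0.0
```

```bash
python3 - <<'E'
from h import *
c=grab('wrist'); np.savez('w1.npz',**{k:v for k,v in c.items() if k!='obs'},ee_pos=c['obs']['ee_pos'],eef_rot=c['obs']['eef_rot'])
print(c['obs']['ee_pos'],c['obs']['eef_rot'],c['obs']['qpos'])
save(c,'w1.png',scale=1.5)
E
```

```text
[ 0.50053156 -0.0034583   0.34577443] [3.14125526e+00 8.64921101e-04 2.78815920e+00] [-8.01080582e-02  2.49138340e-01  1.72964344e+00  9.96101660e-05
  1.16188699e+00 -1.29751064e+00]
```

View pics/w1.png

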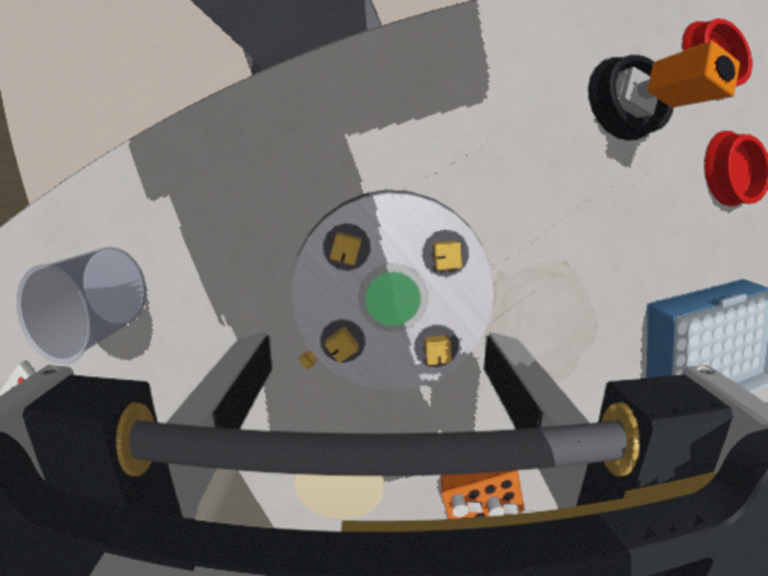

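The wrist view (1.5x) shows the holder with its nipple at (307,359). Screw1 is at (341,344), screw2 at (438,349), screw3 at (446,256) and screw4 at (347,249). The key leans outward by perspective from the black cup at (630,95).

```bash
cat > head.py <<'E'
from h import *
def load(fn):
    z=np.load(fn); c={k:z[k] for k in z.files}; c['obs']={'ee_pos':z['ee_pos'],'eef_rot':z['eef_rot']}; return c
def heads(c,guess,half=20):
    # rectify the z=0.057 plane per head, 0.1 mm/px top-down: +u = world x, +v = world -y
    out=[]
    for g in guess:
        n=400; s=.0001
        xs=g[0]+(np.arange(n)-n/2)*s; ys=g[1]-(np.arange(n)-n/2)*s
        mp=np.array([[proj(c,[x,y,.057]) for x in xs[::8]] for y in ys[::8]],np.float32)
        mp=cv2.resize(mp,(n,n)) if False else np.array([[proj(c,[x,y,.057]) for x in xs] for y in ys],np.float32)
        out.append(cv2.remap(c['image'],mp[...,0],mp[...,1],cv2.INTER_CUBIC))
    return out
E
python3 - <<'E'
from head import *
c=load('w1.npz'); hsv=cv2.cvtColor(c['image'],cv2.COLOR_RGB2HSV)
g=cv2.inRange(hsv,(45,80,60),(85,255,255)); n,l,st,ce=cv2.connectedComponentsWithStats(g)
i=1+np.argmax(st[1:,4]); cen=onz(c,*ce[i],.045); print('centre',cen,st[i])
b=cv2.inRange(hsv,(15,90,60),(32,255,255)); n,l,st,ce=cv2.connectedComponentsWithStats(b)
for i in range(1,n):
    if st[i][4]>20 : print(st[i],ce[i].round(1),onz(c,*ce[i],.055).round(4))
px=[(341,344),(438,349),(446,256),(347,249)]
G=[onz(c,u/1.5,v/1.5,.055) for u,v in px]
print([ (p-cen).round(4).tolist()+[round(np.degrees(np.arctan2(*(p-cen)[::-1])),1)] for p in G])
print('nip',onz(c,307/1.5,359/1.5,.016)-cen)
hs=heads(c,G)
cv2.imwrite('pics/heads.png',np.hstack([np.vstack(hs[:2]),np.vstack(hs[2:])])[:,:,::-1][::1,::1][:800,:800])
im=cv2.imread('pics/heads.png'); cv2.imwrite('pics/heads.png',cv2.resize(im,(600,600)))
E
```

```text
centre [0.50679792 0.00453806] [244 182  36  35 993]
[470  28  23  34 258] [479.4  44.8] [0.4216 0.3016]
[220 155  21  22 334] [230.  165.5] [ 0.4644 -0.0112]
[289 160  19  20 342] [298.  169.9] [0.4899 0.0466]
[216 218  23  23 327] [227.5 229.5] [ 0.5219 -0.0362]
[283 224  18  20 322] [291.5 233.1] [0.5474 0.0213]
[200 234  11  12  90] [205.  239.6] [ 0.5243 -0.0614]
[ 77 268  26  49 627] [ 87.1 292.1] [ 0.542  -0.2305]
[401 268  26  50 644] [415.8 292. ] [0.6797 0.1427]
[ 228  315  249   40 1886] [364.  339.5] [0.7217 0.0657]
[[0.015, -0.0409, np.float64(-69.9)], [0.0403, 0.0173, np.float64(23.2)], [-0.0164, 0.0413, np.float64(111.6)], [-0.0415, -0.0148, np.float64(-160.4)]]
nip [ 0.03012393 -0.07794832]
```

View pics/heads.png

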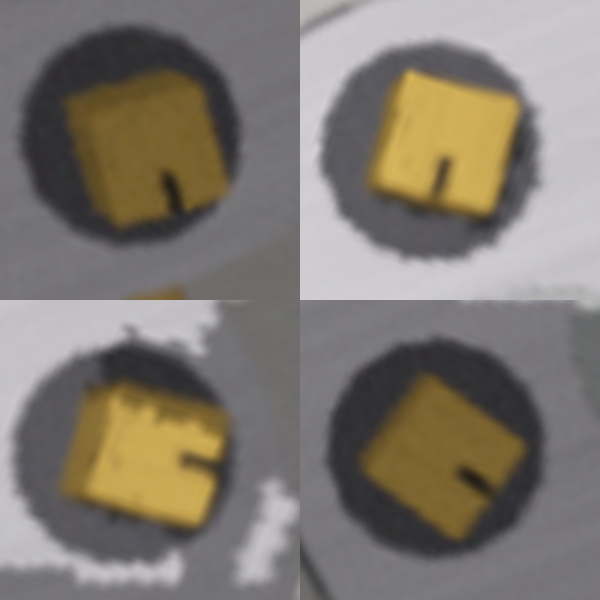

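The rectified heads are ordered s1 top-left, s3 top-right, s2 bottom-left and s4 bottom-right, and they show the square tops and notches. A second wrist view, turned 90°, should cancel the hand-eye offset.

servo_tool --pt "0 0 0 0 -10" --pt "0 0 0 0 -20" --pt "0 0 0 0 -30" --pt "0 0 0 0 -40" --pt "0 0 0 0 -50" --pt "0 0 0 0 -60" --pt "0 0 0 0 -70" --pt "0 0 0 0 -80" --pt "0 0 0 0 -90" --pt "0 0 0 0 -90" --pt "0 0 0 0 -90"

```text
time_s: 3.3
ee_pos: [0.5005, -0.0036, 0.3454]
eef_rot: [3.14, -0.0, 1.222]
force: [0.1, 0.6, 0.7]
grip_width: 0.0942
grip_force: 0.0
```

```bash
cat > fit.py <<'E'
from head import *
from scipy.optimize import minimize
import itertools
def tops(c,G,dbg=None):
    """bright top face square in rectified patch -> centre xy, yaw mod 90"""
    res=[];vis=[]
    for g,im in zip(G,heads(c,G)):
        hsv=cv2.cvtColor(im,cv2.COLOR_RGB2HSV)
        br=cv2.inRange(hsv,(14,80,40),(34,255,255))
        br=cv2.morphologyEx(br,cv2.MORPH_CLOSE,np.ones((25,25)))
        n,l,st,ce=cv2.connectedComponentsWithStats(br); d=np.hypot(*(ce[1:]-200).T)+1e3*(st[1:,4]<5000); i=1+np.argmin(d)
        v=hsv[...,2].astype(float); m=l==i
        t,_=cv2.threshold(hsv[...,2][m].reshape(-1,1),0,255,cv2.THRESH_OTSU)
        # 16x16 mm square = 160 px: the far sides are covered; the outline corners farthest from camera belong to the top
        rect=cv2.minAreaRect(np.argwhere(m)[:,::-1].astype(np.float32))
        res.append((rect,t)); 
        cv2.drawContours(im,[cv2.boxPoints(rect).astype(int)],0,(255,0,0),1); vis.append(im)
    return res,vis
E
python3 - <<'E'
from fit import *
c=grab('wrist'); np.savez('w2.npz',**{k:v for k,v in c.items() if k!='obs'},ee_pos=c['obs']['ee_pos'],eef_rot=c['obs']['eef_rot'])
print(c['obs']['ee_pos'],c['obs']['eef_rot'])
c1=load('w1.npz')
V=[]
for cc in(c1,c):
    hsv=cv2.cvtColor(cc['image'],cv2.COLOR_RGB2HSV)
    g=cv2.inRange(hsv,(45,80,60),(85,255,255)); n,l,st,ce=cv2.connectedComponentsWithStats(g)
    i=1+np.argmax(st[1:,4]*(st[1:,2]<45)); print('centre',onz(cc,*ce[i],.045),st[i])
    b=cv2.inRange(hsv,(15,90,60),(32,255,255)); n,l,st,ce=cv2.connectedComponentsWithStats(b)
    for i in range(1,n):
        p=onz(cc,*ce[i],.054)
        if 60<st[i][4]<500 and np.hypot(*(p-[.506,.005]))<.1: print(st[i][4],p.round(4))
s=grab('scene');hsv=cv2.cvtColor(s['image'],cv2.COLOR_RGB2HSV);g=cv2.inRange(hsv,(45,80,60),(85,255,255)); n,l,st,ce=cv2.connectedComponentsWithStats(g)
for i in range(1,n):
    if st[i][4]>40: print('scene',st[i],onz(s,*ce[i],.045))
G=np.array([[.5218,-.0364],[.5471,.0218],[.4904,.0458],[.4653,-.0103]])
for cc in(c1,c):
    r,v=tops(cc,G); V.append(np.hstack(v)); print([(np.round(a[0],0),np.round(a[1],0),round(a[2],1)) for a,_ in r])
im=np.vstack(V)[:,:,::-1]; cv2.imwrite('pics/tops.png',cv2.resize(im,(800,400),interpolation=cv2.INTER_AREA))
E
```

```text
[ 0.50046496 -0.00359818  0.34540691] [ 3.14044804e+00 -3.26290677e-04  1.22170938e+00]
centre [0.50679792 0.00453806] [244 182  36  35 993]
334 [ 0.4645 -0.0113]
342 [0.4901 0.0467]
327 [ 0.5223 -0.0364]
322 [0.5478 0.0213]
90 [ 0.5247 -0.0617]
centre [0.50675253 0.00464216] [ 236  169   36   36 1043]
332 [0.4903 0.0468]
339 [0.5486 0.0213]
322 [ 0.4651 -0.0107]
330 [ 0.5229 -0.036 ]
87 [ 0.5358 -0.057 ]
scene [228 148  29  17 219] [0.85225918 0.36774682]
scene [ 93 150  73  37 256] [0.47068997 0.52063443]
scene [176 160  45  22 292] [0.61710809 0.37187727]
scene [237 212  12   5  48] [0.50796952 0.00466835]
scene [412 318  34  25 232] [ 0.41981526 -0.57655624]
[(array([196., 196.]), array([196., 192.]), 75.6), (array([197., 203.]), array([206., 175.]), 15.0), (array([192., 194.]), array([183., 177.]), 13.8), (array([189., 208.]), array([182., 168.]), 36.2)]
[(array([211., 188.]), array([201., 176.]), 75.4), (array([213., 201.]), array([178., 174.]), 14.4), (array([202., 189.]), array([175., 171.]), 14.5), (array([203., 198.]), array([169., 202.]), 35.9)]
```

View pics/tops.png

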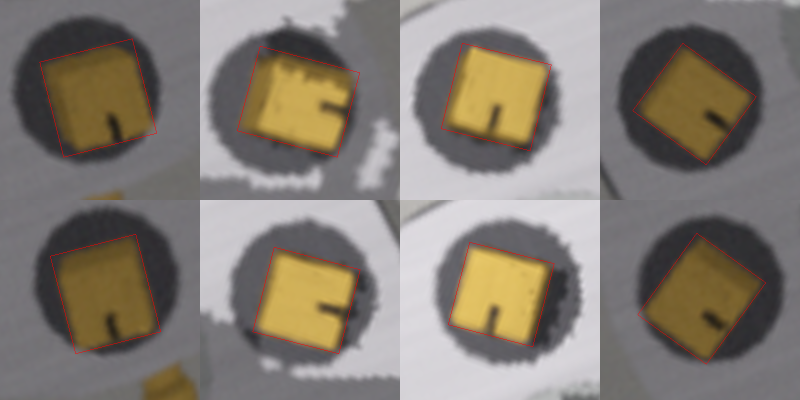

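The two views agree to under 1 mm, and the scene ray gives (0.508,0.0047), so the holder centre is (0.5067,0.0048) with yaw −68.7°. The head yaws mod 90° are s1 14.5°, s2 −14.7°, s3 −14.2° and s4 −36°. Next I hover over the key.

servo_tool --pt "0 -1 3 3 0" --pt "0 -2.5 9 4 0" --pt "0 -4 14 4 0" --pt "0 -6 20 4 0" --pt "0 -7 24 4 0" --pt "0 -7 24 4 0" --pt "0 -7 24 4 0"

```text
time_s: 4.28
ee_pos: [0.4306, 0.2356, 0.3846]
eef_rot: [-3.142, 0.0, 1.218]
force: [-0.1, -0.2, -0.5]
grip_width: 0.0938
grip_force: 0.0
```

```bash
python3 - <<'E'
from fit import *
c=grab('wrist'); np.savez('w3.npz',**{k:v for k,v in c.items() if k!='obs'},ee_pos=c['obs']['ee_pos'],eef_rot=c['obs']['eef_rot'])
print(c['obs']['ee_pos'],c['obs']['eef_rot'])
save(c,'w3.png',(120,100,386,300),3)
E
```

```text
[0.4306385  0.23555106 0.38462385] [-3.14158849e+00  2.45488783e-04  1.21813932e+00]
```

View pics/w3.png

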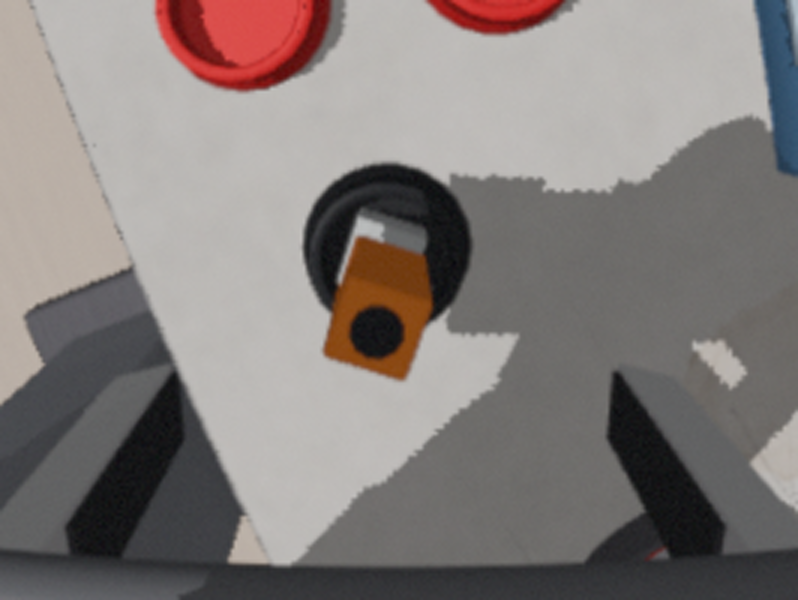

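The crop shows the key upright in the black cup, which is centred at (388,240). The handle's top disc is at (377,331), and the near top edge runs from (324,352) to (406,378). The two red cups lie clear of it.

```bash
python3 - <<'E'
from fit import *
c=load('w3.npz'); f=lambda u,v,z: onz(c,u/3+120,v/3+100,z)
print('disc',f(377,331,.125).round(4))
a,b,d=f(324,352,.122),f(406,378,.122),f(432,303,.122)
for p,q in((a,b),(b,d)): print(np.hypot(*(q-p)).round(4),np.degrees(np.arctan2(*(q-p)[::-1])).round(1))
print('handle from corners',((a+d)/2).round(4))
# stand outer outline: black mask circle; rim outer r=31 at z=.03
print('stand',f(388,240,.03).round(4),'diam',np.hypot(*(f(305,240,.03)-f(471,240,.03))).round(4))
hsv=cv2.cvtColor(c['image'],cv2.COLOR_RGB2HSV)
m=cv2.inRange(hsv,(5,150,60),(20,255,255)); n,l,st,ce=cv2.connectedComponentsWithStats(m); print(st[1:][st[1:,4]>100])
print('fingers yaw mod 90', np.degrees(c['obs']['eef_rot'][2])%90)
E
```

```text
disc [0.4262 0.2353]
0.0249 -38.7
0.0236 51.9
handle from corners [0.4263 0.2354]
stand [0.4312 0.2416] diam 0.0637
[[228 180  36  46 958]
 [449 217  56  35 889]]
fingers yaw mod 90 69.79424182422638
```

servo_tool --pt "0 -0.44 0 0 -9" --pt "0 -0.44 -0.03 -3 -18.2" --pt "0 -0.44 -0.03 -7 -18.2" --pt "0 -0.44 -0.03 -10 -18.2" --pt "0 -0.44 -0.03 -11.9 -18.2" --pt "0 -0.44 -0.03 -11.9 -18.2" --pt "0 -0.44 -0.03 -11.9 -18.2"

```text
time_s: 5.2
ee_pos: [0.4266, 0.2352, 0.2666]
eef_rot: [3.141, -0.001, 0.899]
force: [-0.8, 0.3, 0.2]
grip_width: 0.0938
grip_force: 0.0
```

servo_tool --pt "0.5 0 0 0 0" --pt "0.8 0 0 0 0" --pt "1 0 0 0 0" --pt "1 0 0 0 0" --pt "1 0 0 0 0" --pt "1 0 0 0 0" --squeeze 30

```text
time_s: 5.95
ee_pos: [0.4262, 0.2356, 0.2656]
eef_rot: [-3.142, 0.0, 0.899]
force: [0.2, -0.6, -0.1]
grip_width: 0.0375
grip_force: 0.0
```

servo_tool --pt "1 0 0 0 0" --pt "1 0 0 0 0" --pt "1 0 0 0 0" --pt "1 0 0 0 0"

```text
time_s: 6.45
ee_pos: [0.4261, 0.2356, 0.2656]
eef_rot: [-3.142, 0.0, 0.899]
force: [-0.2, -0.6, -1.8]
grip_width: 0.026
grip_force: 30.0
```

servo_tool --pt "1 0 0 2 0" --pt "1 0 0 6 0" --pt "1 0 0 9 0" --pt "1 0 0 9 0" --pt "1 0 0 9 0"

```text
time_s: 7.08
ee_pos: [0.426, 0.2355, 0.3545]
eef_rot: [-3.141, 0.001, 0.899]
force: [-0.2, -0.1, -1.6]
grip_width: 0.026
grip_force: 30.0
```

```bash
python3 - <<'E'
from fit import *
c=grab('wrist'); np.savez('w4.npz',**{k:v for k,v in c.items() if k!='obs'},ee_pos=c['obs']['ee_pos'],eef_rot=c['obs']['eef_rot'])
print(c['obs']['ee_pos'],c['obs']['eef_rot'],c['obs']['force'],c['obs']['grip_width'])
p=c['obs']['ee_pos']
for z in(.116,.05,.024,0): print(z, proj(c,p-[0,0,.26-z]).round(1))
save(c,'w4.png',(120,80,386,280),3)
E
```

```text
[0.42595577 0.23553509 0.35446631] [-3.14089697e+00  1.31651548e-03  8.99291135e-01] [-0.22085353 -0.14347824 -1.58651269] 0.02604884741377316
0.116 [250.1 277. ]
0.05 [250.5 228.9]
0.024 [250.6 217.1]
0 [250.7 208.2]
```

View pics/w4.png

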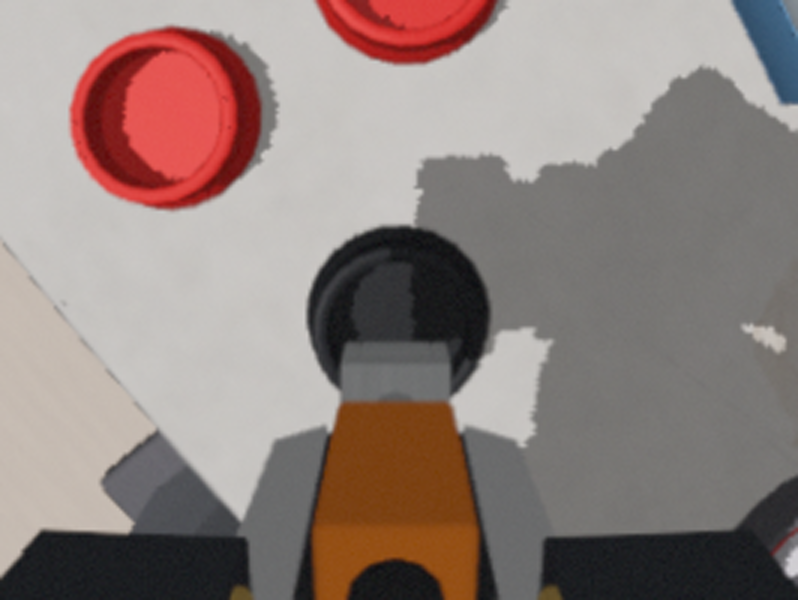

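The key is held straight. In the crop the socket spans columns 341–451 with its mouth edge at row 342, and the stand ring is centred near (400,310). Now I check the key's offset in the tool frame and measure the stand centre.

```bash
python3 - <<'E'
from fit import *
c=load('w4.npz'); p=c['obs']['ee_pos']; M=R.from_euler('xyz',c['obs']['eef_rot']).as_matrix()
def q(x,y,z): u=proj(c,p+M@np.array([x,y,.26-z+.0004])); return ((u-[120,80])*3).round(0)
print('mouth front',q(.014,-.014,0),q(.014,.014,0),'sock top',q(.014,-.014,.024),q(.014,.014,.024),'handle bot',q(.013,-.013,.05),q(.013,.013,.05),'handle top',q(.013,-.013,.116),q(.013,.013,.116))
g=c['image'].max(2)[80:280,120:386]
for col in(125,130,137): print([int(x) for x in g[105:140,col]])
# stand circle from black mask in w3 and w4
for fn in('w3.npz','w4.npz'):
    d=load(fn); g=d['image'].max(2); m=((g<62)*255).astype(np.uint8); m[:150]=0 if fn=='w3.npz' else m[:150]
    n,l,st,ce=cv2.connectedComponentsWithStats(m)
    for i in range(1,n):
        if st[i][4]>400: print(fn,st[i],ce[i].round(1))
E
```

```text
mouth front [341. 337.] [442. 337.] sock top [336. 359.] [447. 359.] handle bot [333. 393.] [449. 393.] handle top [305. 517.] [474. 517.]
[56, 52, 53, 52, 53, 55, 54, 55, 60, 85, 95, 94, 95, 96, 92, 96, 105, 112, 114, 113, 113, 113, 115, 114, 114, 113, 114, 111, 114, 121, 124, 124, 122, 123, 123]
[53, 54, 53, 51, 53, 52, 54, 55, 61, 84, 95, 95, 97, 94, 94, 95, 105, 113, 116, 116, 115, 113, 114, 113, 116, 108, 99, 91, 103, 118, 123, 124, 122, 124, 124]
[34, 43, 49, 43, 47, 48, 39, 42, 51, 81, 94, 95, 95, 95, 93, 95, 105, 114, 113, 114, 114, 114, 112, 114, 115, 112, 113, 107, 109, 117, 123, 124, 124, 124, 125]
w3.npz [ 222  155   55   51 1325] [250.  175.1]
w3.npz [    0   224   512   160 40946] [263.8 325.8]
w4.npz [ 223  156   60   54 2043] [253.3 178.7]
w4.npz [ 201  226  102   74 1612] [250.8 282.5]
w4.npz [ 294  232  180  114 7596] [354.1 292.6]
w4.npz [  29  257  181   89 6046] [156.8 298.3]
w4.npz [    0   286   512    98 20094] [290.3 355.4]
```

servo_tool --pt "1 2 -4 0 5" --pt "1 4.5 -8 0 10" --pt "1 7 -12 0 15" --pt "1 9.5 -16.5 0 20" --pt "1 11.5 -20 0 23.7" --pt "1 12.26 -21.44 -1 23.7" --pt "1 12.26 -21.44 -3.1 23.7" --pt "1 12.26 -21.44 -3.1 23.7" --pt "1 12.26 -21.44 -3.1 23.7"

```text
time_s: 8.25
ee_pos: [0.5487, 0.0218, 0.3248]
eef_rot: [-3.141, -0.0, 1.313]
force: [0.8, 0.1, -1.1]
grip_width: 0.0256
grip_force: 30.0
```

```bash
python3 - <<'E'
from fit import *
c=grab('wrist'); np.savez('w5.npz',**{k:v for k,v in c.items() if k!='obs'},ee_pos=c['obs']['ee_pos'],eef_rot=c['obs']['eef_rot'])
print(c['obs']['ee_pos'],c['obs']['eef_rot'],c['obs']['force'],c['obs']['moment'])
save(c,'w5.png',(200,160,310,240),7)
E
```

```text
[0.54866937 0.02181438 0.32479182] [-3.14140089e+00 -1.13924701e-05  1.31322218e+00] [ 0.8042942   0.13944134 -1.08605387] [-0.04091389  0.06097711 -0.03275054]
```

View pics/w5.png

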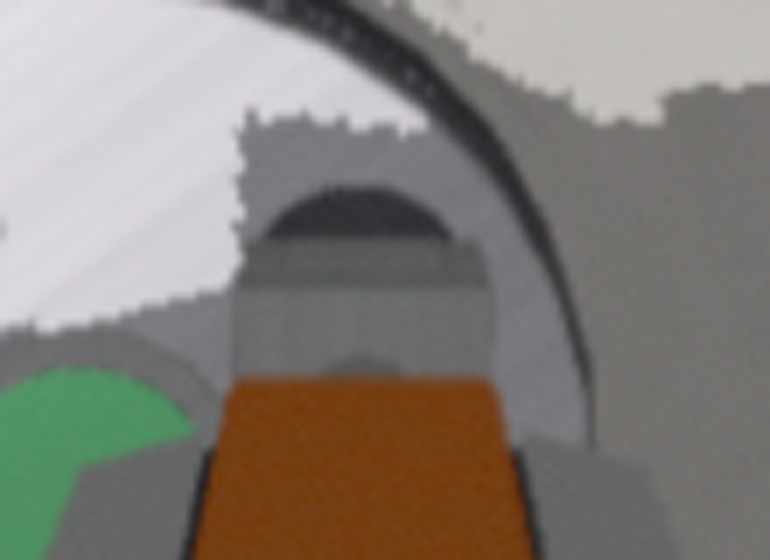

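The crop shows the dark washer arc with its apex at (358,185) and its chord from 265 to 452 at row 237. The socket's mouth edge is at row 238, columns 247–487. Next I work out the offset of the socket from the washer.

```bash
cat > rel.py <<'E'
from fit import *
def tf(c,u,v,z):
    M=R.from_euler('xyz',c['obs']['eef_rot']).as_matrix(); p=np.append(onz(c,u,v,z),z)
    return M.T@(p-c['obs']['ee_pos'])*1000
E
python3 - <<'E'
from rel import *
c=load('w5.npz'); f=lambda u,v,z: tf(c,200+u/7,160+v/7,z)[:2].round(2)
mz=c['obs']['ee_pos'][2]-.2596
print('mouth',f(247,238,mz),f(487,238,mz),'top',f(234,287,mz+.024),f(493,287,mz+.024),'handle',f(232,378,mz+.05),f(497,378,mz+.05))
print('washer apex',f(358,185,.045), 'chord',f(265,237,.045),f(452,237,.045))
hsv=cv2.cvtColor(c['image'],cv2.COLOR_RGB2GRAY)
print(hsv[180:200,251]); print(hsv[192,228:280]); print(hsv[197,228:276]); print(hsv[203,228:276])
E
```

```text
mouth [ 12.46 -12.7 ] [12.46 15.84] top [ 12.86 -12.84] [12.87 15.04] handle [ 10.8  -11.56] [10.8  13.85]
washer apex [14.53  0.49] chord [  7.68 -11.49] [ 7.69 12.6 ]
[122 122 122 121 123 120  99  63  52  53  51  51  53  59  79  87  88  92
  89  89]
[208 208 207 209 200 149 130 122 121 112  85  58  51  49  50  49  51  50
  51  52  49  53  50  53  51  53  55  53  49  49  51  49  51  50  55  78
 103 120 121 119 120 118 118 118 119 110  84  54  49  56  88 113]
[207 206 206 207 206 199 152  98  89  88  88  86  86  91  91  92  92  91
  90  91  91  91  90  92  92  90  89  92  93  91  92  91  90  93  90  86
  86  89  90  90  93 103 116 117 116 117 119 116]
[124 122 122 123 120 110 107 107 107 109 110 108 107 106 108 107 106 108
 106 108 110 108 107 108 107 108 108 107 106 109 107 108 106 107 107 108
 105 105 106 107 105 106 105 117 118 118 117 120]
```

servo_tool --pt "1 -0.06 0.06 0 0" --pt "1 -0.06 0.06 -0.4 0" --pt "1 -0.06 0.06 -0.7 0" --pt "1 -0.06 0.06 -0.9 0" --pt "1 -0.06 0.06 -1.1 0" --pt "1 -0.06 0.06 -1.1 0"

```text
time_s: 9.05
ee_pos: [0.5481, 0.0218, 0.3135]
eef_rot: [-3.141, 0.0, 1.313]
force: [0.3, 0.6, -1.3]
grip_width: 0.0261
grip_force: 30.0
```

```bash
python3 -c "
from h import *
o=ctrl.get_obs();print(o['time_s'],o['ee_pos'].round(4),o['force'].round(2),o['moment'].round(3),np.degrees(o['eef_rot']).round(2),o['grip_width'])"
```

```text
9.05 [0.5481 0.0218 0.3135] [ 0.26  0.63 -1.32] [-0.013  0.058  0.001] [-179.98    0.     75.23] 0.026110617418210604
```

The socket is over the head with no contact force. I seat it, then turn for the first pass.

servo_tool --pt "1 0 0 -0.4 0" --pt "1 0 0 -0.7 0" --pt "1 0 0 -0.75 -4" --pt "1 0 0 -0.75 -8" --pt "1 0 0 -0.75 -11" --pt "1 0 0 -0.75 -14" --pt "1 0 0 -0.75 -17" --pt "1 0 0 -0.75 -20"

```text
time_s: 10.05
ee_pos: [0.5482, 0.022, 0.306]
eef_rot: [-3.141, -0.0, 0.962]
force: [1.5, 2.5, -2.4]
grip_width: 0.026
grip_force: 30.0
```

```bash
cat > s.py <<'E'
from h import *
o=ctrl.get_obs();print(o['time_s'],o['ee_pos'].round(4),o['force'].round(2),o['moment'].round(3),np.degrees(o['eef_rot']).round(2),o['grip_width'].round(4))
E
python3 s.py
```

```text
Traceback (most recent call last):
  File "s.py", line 2, in <module>
    o=ctrl.get_obs();print(o['time_s'],o['ee_pos'].round(4),o['force'].round(2),o['moment'].round(3),np.degrees(o['eef_rot']).round(2),o['grip_width'].round(4))
                                                                                                                                       ^^^^^^^^^^^^^^^^^^^^^
AttributeError: 'float' object has no attribute 'round'
```

```bash
sed -i "s/,o\['grip_width'\].round(4)//" s.py; python3 s.py
```

```text
10.05 [0.5482 0.022  0.306 ] [ 1.55  2.48 -2.35] [ 0.437 -0.1    0.083] [-1.7999e+02 -3.0000e-02  5.5140e+01]
```

servo_tool --pt "1 0 0 0 -3" --pt "1 0 0 0 -6" --pt "1 0 0 0 -9" --pt "1 0 0 0 -12" --pt "1 0 0 0 -15" --pt "1 0 0 0 -16"

```text
time_s: 10.8
ee_pos: [0.5482, 0.022, 0.306]
eef_rot: [-3.142, -0.0, 0.684]
force: [2.5, 1.8, -2.7]
grip_width: 0.0258
grip_force: 30.0
```

```bash
python3 s.py
```

```text
10.8 [0.5482 0.022  0.306 ] [ 2.49  1.79 -2.65] [ 0.373 -0.309  0.101] [-1.80e+02 -3.00e-02  3.92e+01]
```

The first pass on s2 is done, with about 24° of screw turn at 0.10 N m. I back off to mid-play, lift, and go to s4.

servo_tool --pt "1 0 0 0 6" --pt "1 0 0 0 12" --pt "1 0 0 1 12" --pt "1 0 0 2.2 12" --pt "1 -3 -1.2 2.4 13" --pt "1 -6 -2.3 2.4 14" --pt "1 -8.37 -3.26 2.2 14.8" --pt "1 -8.37 -3.26 2 14.8" --pt "1 -8.37 -3.26 1.5 14.8" --pt "1 -8.37 -3.26 1.2 14.8" --pt "1 -8.37 -3.26 1 14.8" --pt "1 -8.37 -3.26 0.95 14.8"

```text
time_s: 12.3
ee_pos: [0.4646, -0.0107, 0.3154]
eef_rot: [-3.141, 0.0, 0.943]
force: [0.9, 0.6, -1.4]
grip_width: 0.0258
grip_force: 30.0
```

```bash
python3 s.py; python3 - <<'E'
from rel import *
c=grab('wrist'); np.savez('w6.npz',**{k:v for k,v in c.items() if k!='obs'},ee_pos=c['obs']['ee_pos'],eef_rot=c['obs']['eef_rot'])
g=cv2.cvtColor(c['image'],cv2.COLOR_RGB2GRAY)
print(g[182:204,251]); 
for r in(191,193,196,199): print(r,g[r,228:276])
E
```

```text
12.3 [ 0.4646 -0.0107  0.3154] [ 0.87  0.63 -1.41] [-0.091  0.116 -0.007] [-1.7998e+02  1.0000e-02  5.4040e+01]
[128 128 128 128 127 124 113  82  57  50  53  61  81  91  92  94  93  92
  92 104 110 112]
191 [192 142 126 129 127 130 130 126 127 126 128 129 126 113  94  77  73  61
  58  52  51  52  52  50  55  52  55  53  54  54  62  80 105 117 126 130
 127 128 127 128 128 126 124 124 123 124 126 126]
193 [183 135 128 130 129 128 127 123 122 122 120 109  84  67  59  62  61  62
  65  63  62  62  60  61  62  61  63  60  62  61  60  62  62  65  75  96
 109 120 121 123 124 124 123 123 126 125 127 126]
196 [175 136 129 126 126 124 113  92  90  89  90  89  89  92  91  93  91  93
  94  92  92  92  93  92  93  93  93  94  94  93  93  94  92  93  91  90
  89  90  90  89  97 113 125 124 126 128 127 127]
199 [128 128 124 127 126 122  99  89  90  91  92  90  89  92  90  92  91  92
  91  90  90  89  90  92  93  90  91  91  90  92  89  91  93  91  90  91
  89  91  92  90  92 102 123 127 126 127 128 129]
```

servo_tool --pt "1 0 0 -0.3 0" --pt "1 0 0 -0.6 0" --pt "1 0 0 -0.95 0" --pt "1 0 0 -0.95 -4" --pt "1 0 0 -0.95 -8" --pt "1 0 0 -0.95 -11" --pt "1 0 0 -0.95 -14" --pt "1 0 0 -0.95 -17" --pt "1 0 0 -0.95 -20"

```text
time_s: 13.48
ee_pos: [0.4645, -0.0107, 0.306]
eef_rot: [3.142, -0.0, 0.592]
force: [0.1, 0.7, -1.6]
grip_width: 0.0254
grip_force: 30.0
```

```bash
python3 s.py
```

```text
13.475 [ 0.4645 -0.0107  0.306 ] [ 0.06  0.65 -1.6 ] [ 0.113 -0.026  0.063] [ 1.800e+02 -1.000e-02  3.393e+01]
```

servo_tool --pt "1 0 0 0 -3" --pt "1 0 0 0 -6" --pt "1 0 0 0 -9" --pt "1 0 0 0 -12" --pt "1 0 0 0 -15" --pt "1 0 0 0 -16"

```text
time_s: 14.22
ee_pos: [0.4645, -0.0108, 0.306]
eef_rot: [3.141, -0.0, 0.314]
force: [1.5, 0.1, -2.5]
grip_width: 0.0259
grip_force: 30.0
```

```bash
python3 s.py
```

```text
14.225 [ 0.4645 -0.0108  0.306 ] [ 1.51  0.15 -2.51] [-0.132 -0.262  0.034] [ 1.7999e+02 -1.0000e-02  1.8010e+01]
```

I back off, lift, and check the head angles of all four screws by camera (numbers only).

servo_tool --pt "1 0 0 0 6" --pt "1 0 0 0 12" --pt "1 0 0 1 12" --pt "1 0 0 2.2 12" --pt "1 -1 -1 4 12" --pt "1 -2.5 -2 6 12" --pt "1 -2.5 -2 6 12" --pt "1 -2.5 -2 6 12"

```text
time_s: 15.22
ee_pos: [0.4396, -0.0306, 0.366]
eef_rot: [3.142, -0.0, 0.523]
force: [1.0, -0.4, -1.7]
grip_width: 0.026
grip_force: 30.0
```

```bash
cat > yaws.py <<'E'
from rel import *
c=grab('wrist'); np.savez('w7.npz',**{k:v for k,v in c.items() if k!='obs'},ee_pos=c['obs']['ee_pos'],eef_rot=c['obs']['eef_rot'])
G=np.array([[.5228,-.0366],[.5483,.0218],[.4904,.0471],[.4646,-.0107]])
for g,p in zip((1,2,3,4),G): print(g,proj(c,[*p,.057]).round(0))
r,v=tops(c,G)
for a,_ in r: print(np.round(a[0],0),np.round(a[1],0),'yaw',round(-a[2],1))
cv2.imwrite('pics/chk.png',np.hstack(v)[:,:,::-1])
E
python3 s.py; python3 yaws.py
```

```text
15.225 [ 0.4396 -0.0306  0.366 ] [ 0.96 -0.37 -1.74] [-0.052  0.135 -0.032] [ 1.800e+02 -1.000e-02  2.998e+01]
1 [299. 126.]
2 [260.  73.]
3 [207. 112.]
4 [246. 164.]
[200. 198.] [181. 169.] yaw -74.5
[199. 207.] [175. 175.] yaw -36.3
[199. 207.] [173. 175.] yaw -14.0
[206. 205.] [167. 181.] yaw -58.0
```

The screws turned 21.6° (s2) and 22° (s4), so the first pass is right (about 0.43 rad). For the second pass I start with s1.

servo_tool --pt "1 1 0 0 10" --pt "1 2 0 0 20" --pt "1 3 0 0 30" --pt "1 4 -0.1 0 40" --pt "1 5 -0.2 0 50" --pt "1 6 -0.3 -1 60" --pt "1 7 -0.4 -2 69" --pt "1 8.28 -0.58 -3 75.5" --pt "1 8.28 -0.58 -4 75.5" --pt "1 8.28 -0.58 -4.5 75.5" --pt "1 8.28 -0.58 -4.8 75.5" --pt "1 8.28 -0.58 -5 75.5" --pt "1 8.28 -0.58 -5.05 75.5"

```text
time_s: 16.9
ee_pos: [0.5222, -0.0366, 0.3158]
eef_rot: [3.141, 0.0, 1.841]
force: [0.1, -0.8, -1.1]
grip_width: 0.0255
grip_force: 30.0
```

```bash
cat > chk.py <<'E'
from rel import *
c=grab('wrist'); g=cv2.cvtColor(c['image'],cv2.COLOR_RGB2GRAY)
print(g[182:204,251]); 
for r in(191,193,196,199): print(r,g[r,228:276])
E
python3 s.py; python3 chk.py
```

```text
16.9 [ 0.5222 -0.0366  0.3158] [ 0.14 -0.75 -1.13] [-0.06   0.06  -0.012] [1.7998e+02 1.0000e-02 1.0551e+02]
[127 129 130 129 127 124  92  60  56  53  54  61  81  92  95  94  93  90
  95 104 112 112]
191 [129 129 129 128 129 128 131 129 130 130 128 130 123 106  74  59  56  52
  54  52  50  53  51  53  50  55  50  55  52  52  56  60  69  88 108 122
 124 125 125 128 127 126 129 145 172 173 174 184]
193 [128 129 127 128 128 127 126 125 122 122 120 108  77  65  63  60  62  61
  61  61  62  62  63  61  62  65  60  64  62  64  66  63  63  63  66  74
  95 119 121 122 126 127 128 128 128 127 127 128]
196 [129 130 129 130 130 127 115  94  89  89  90  90  89  94  93  95  93  94
  92  92  93  93  94  95  92  94  94  94  93  95  94  94  92  94  92  90
  89  90  92  91  99 115 125 125 126 126 126 125]
199 [129 129 128 129 128 121  98  90  91  90  91  91  92  91  93  91  92  92
  91  92  92  92  92  90  94  93  93  92  92  92  92  91  91  90  94  92
  90  92  91  91  92 103 122 126 126 125 126 125]
```

servo_tool --pt "1 0 0 -0.3 0" --pt "1 0 0 -0.6 0" --pt "1 0 0 -0.97 0" --pt "1 0 0 -0.97 -4" --pt "1 0 0 -0.97 -8" --pt "1 0 0 -0.97 -11" --pt "1 0 0 -0.97 -14" --pt "1 0 0 -0.97 -17" --pt "1 0 0 -0.97 -20" --pt "1 0 0 -0.97 -23" --pt "1 0 0 -0.97 -26" --pt "1 0 0 -0.97 -26" --squeeze 15

```text
time_s: 18.45
ee_pos: [0.5223, -0.0363, 0.3057]
eef_rot: [3.142, -0.001, 1.388]
force: [2.1, 3.4, -3.7]
grip_width: 0.0261
grip_force: 15.0
```

```bash
python3 s.py
```

```text
18.45 [ 0.5223 -0.0363  0.3057] [ 2.06  3.4  -3.66] [ 0.858 -0.359  0.019] [ 1.800e+02 -4.000e-02  7.955e+01]
```

servo_tool --pt "1 0 0 0 -1.5" --pt "1 0 0 0 -3" --pt "1 0 0 0 -4"

```text
time_s: 18.82
ee_pos: [0.5223, -0.0365, 0.3058]
eef_rot: [3.142, -0.0, 1.317]
force: [2.2, 2.6, -4.5]
grip_width: 0.026
grip_force: 15.0
```

```bash
python3 s.py
```

```text
18.825 [ 0.5223 -0.0365  0.3058] [ 2.24  2.57 -4.46] [ 0.749 -0.585  0.084] [180.    -0.    75.46]
```

servo_tool --pt "1 0 0 0 -1.5" --pt "1 0 0 0 -3" --pt "1 0 0 0 -4"

```text
time_s: 19.2
ee_pos: [0.5223, -0.0366, 0.3059]
eef_rot: [-3.142, 0.0, 1.247]
force: [3.1, 2.3, -5.4]
grip_width: 0.026
grip_force: 15.0
```

```bash
python3 s.py
```

```text
19.2 [ 0.5223 -0.0366  0.3059] [ 3.11  2.35 -5.42] [ 0.701 -0.691  0.039] [-180.      0.     71.45]
```

servo_tool --pt "1 0 0 0 -1.5" --pt "1 0 0 0 -3" --pt "1 0 0 0 -3"

```text
time_s: 19.58
ee_pos: [0.5222, -0.0366, 0.3059]
eef_rot: [-3.142, 0.0, 1.196]
force: [3.2, 2.8, -5.2]
grip_width: 0.0257
grip_force: 15.0
```

```bash
python3 s.py
```

```text
19.575 [ 0.5222 -0.0366  0.3059] [ 3.24  2.77 -5.2 ] [ 0.601 -0.625  0.103] [-180.     0.    68.5]
```

servo_tool --pt "1 0.03 0.03 0 -1.5" --pt "1 0.03 0.03 0 -3" --pt "1 0.03 0.03 0 -3"

```text
time_s: 19.95
ee_pos: [0.5225, -0.0364, 0.306]
eef_rot: [-3.141, 0.0, 1.143]
force: [-0.2, 0.8, -3.1]
grip_width: 0.0259
grip_force: 15.0
```

```bash
python3 s.py
```

```text
19.95 [ 0.5225 -0.0364  0.306 ] [-0.24  0.79 -3.1 ] [-0.029  0.063  0.203] [-1.7999e+02  3.0000e-02  6.5500e+01]
```

servo_tool --pt "1 0 0 0 -1.5" --pt "1 0 0 0 -3" --pt "1 0 0 0 -3"

```text
time_s: 20.32
ee_pos: [0.5225, -0.0364, 0.306]
eef_rot: [-3.142, 0.0, 1.091]
force: [-1.8, -1.8, -2.5]
grip_width: 0.026
grip_force: 15.0
```

```bash
python3 s.py
```

```text
20.325 [ 0.5225 -0.0364  0.306 ] [-1.85 -1.82 -2.5 ] [-0.384  0.307  0.315] [-1.80e+02  2.00e-02  6.25e+01]
```

s1 has met its stop (moment 0.10, then 0.20, then 0.31 N m). I back off at once and go to s3. I'll use finer steps there and stop near 0.2.

servo_tool --pt "1 0 0 0 8" --pt "1 0 0 0 16" --pt "1 0 0 1 16" --pt "1 0 0 2.2 16" --pt "1 -1 3 2.4 14" --pt "1 -2.2 6 2.4 13.5" --pt "1 -3.26 8.4 2.2 13.5" --pt "1 -3.26 8.4 2 13.5" --pt "1 -3.26 8.4 1.5 13.5" --pt "1 -3.26 8.4 1.2 13.5" --pt "1 -3.26 8.4 1 13.5" --pt "1 -3.26 8.4 0.96 13.5" --squeeze 15

```text
time_s: 21.82
ee_pos: [0.49, 0.0475, 0.3154]
eef_rot: [-3.141, 0.0, 1.326]
force: [-0.2, 0.0, -1.8]
grip_width: 0.0261
grip_force: 15.0
```

```bash
python3 s.py; python3 chk.py
```

```text
21.825 [0.49   0.0475 0.3154] [-0.19  0.03 -1.77] [-0.075  0.069  0.034] [-179.98    0.     76.  ]
[124 123 122 123 124 122 102  72  52  53  56  71  85  89  89  91  90  91
  94 104 106 108]
191 [163 128 123 124 120 122 122 121 123 123 122 119 115  99  79  67  57  53
  50  51  50  51  53  53  53  51  51  52  50  53  57  66  86 107 121 121
 123 124 123 124 125 123 124 124 123 123 124 122]
193 [206 183 132 121 121 121 119 113 106 107 107 101  74  70  67  70  70  70
  68  72  68  71  70  71  73  71  69  71  67  71  69  70  69  71  72  82
 102 107 109 111 115 124 125 124 122 124 122 124]
196 [207 196 137 123 122 118 105  86  87  84  87  86  88  88  88  88  88  90
  89  89  87  90  89  89  88  89  88  90  88  87  90  87  88  89  87  85
  86  88  86  88  92 109 121 123 125 125 125 124]
199 [201 144 123 123 123 112  92  88  88  88  87  90  89  89  87  89  87  88
  88  86  89  89  89  91  88  89  89  90  88  89  89  89  91  90  89  88
  88  87  89  88  90 100 122 123 122 122 121 120]
```

servo_tool --pt "1 0 0 -0.3 0" --pt "1 0 0 -0.6 0" --pt "1 0 0 -0.95 0" --pt "1 0 0 -0.95 -4" --pt "1 0 0 -0.95 -8" --pt "1 0 0 -0.95 -11" --pt "1 0 0 -0.95 -14" --pt "1 0 0 -0.95 -17" --pt "1 0 0 -0.95 -20" --pt "1 0 0 -0.95 -23" --pt "1 0 0 -0.95 -26" --pt "1 0 0 -0.95 -26"

```text
time_s: 23.38
ee_pos: [0.4899, 0.0476, 0.3058]
eef_rot: [-3.142, 0.001, 0.874]
force: [0.1, -2.4, -2.1]
grip_width: 0.0258
grip_force: 15.0
```

```bash
python3 s.py
```

```text
23.375 [0.4899 0.0476 0.3058] [ 0.09 -2.41 -2.05] [-0.667  0.247  0.028] [-1.800e+02  3.000e-02  5.005e+01]
```

servo_tool --pt "1 0 0 0 -1.5" --pt "1 0 0 0 -3" --pt "1 0 0 0 -3"

```text
time_s: 23.75
ee_pos: [0.4899, 0.0476, 0.3059]
eef_rot: [-3.142, 0.0, 0.82]
force: [-1.3, -3.3, -4.4]
grip_width: 0.0258
grip_force: 15.0
```

```bash
python3 s.py
```

```text
23.75 [0.4899 0.0476 0.3059] [-1.3  -3.35 -4.39] [-1.062  0.208  0.048] [-1.800e+02  2.000e-02  4.701e+01]
```

servo_tool --pt "1 -0.01 -0.03 0 -1.5" --pt "1 -0.01 -0.03 0 -3" --pt "1 -0.01 -0.03 0 -3"

```text
time_s: 24.12
ee_pos: [0.4898, 0.0475, 0.306]
eef_rot: [-3.141, 0.0, 0.768]
force: [0.2, -2.2, -5.2]
grip_width: 0.0259
grip_force: 15.0
```

```bash
python3 s.py
```

```text
24.125 [0.4898 0.0475 0.306 ] [ 0.17 -2.18 -5.22] [-0.632  0.146  0.061] [-179.99    0.     44.  ]
```

servo_tool --pt "1 0 0 0 -1" --pt "1 0 0 0 -2" --pt "1 0 0 0 -2"

```text
time_s: 24.5
ee_pos: [0.4898, 0.0474, 0.306]
eef_rot: [-3.141, 0.0, 0.733]
force: [0.1, -2.6, -5.8]
grip_width: 0.0261
grip_force: 15.0
```

```bash
python3 s.py
```

```text
24.5 [0.4898 0.0474 0.306 ] [ 0.05 -2.62 -5.83] [-0.568  0.206  0.066] [-179.99    0.     42.01]
```

servo_tool --pt "1 0 -0.02 -0.03 -1.5" --pt "1 0 -0.02 -0.03 -3" --pt "1 0 -0.02 -0.03 -3"

```text
time_s: 24.88
ee_pos: [0.4898, 0.0473, 0.3059]
eef_rot: [-3.141, -0.0, 0.681]
force: [-2.9, 0.5, -1.2]
grip_width: 0.0261
grip_force: 15.0
```

```bash
python3 s.py
```

```text
24.875 [0.4898 0.0473 0.3059] [-2.92  0.55 -1.2 ] [-0.026  0.667  0.139] [-1.7999e+02 -1.0000e-02  3.8990e+01]
```

servo_tool --pt "1 0 0 0 -1" --pt "1 0 0 0 -2" --pt "1 0 0 0 -2"

```text
time_s: 25.25
ee_pos: [0.4898, 0.0473, 0.3058]
eef_rot: [-3.141, -0.0, 0.646]
force: [-2.9, 1.1, 1.3]
grip_width: 0.0259
grip_force: 15.0
```

```bash
python3 s.py
```

```text
25.25 [0.4898 0.0473 0.3058] [-2.91  1.13  1.3 ] [0.282 0.815 0.065] [-1.7999e+02 -1.0000e-02  3.7010e+01]
```

servo_tool --pt "1 -0.02 0 0 -1.5" --pt "1 -0.02 0 0 -3" --pt "1 -0.02 0 0 -3"

```text
time_s: 25.62
ee_pos: [0.4897, 0.0473, 0.3058]
eef_rot: [3.142, -0.0, 0.593]
force: [-1.5, 0.9, 0.5]
grip_width: 0.026
grip_force: 15.0
```

```bash
python3 s.py
```

```text
25.625 [0.4897 0.0473 0.3058] [-1.46  0.94  0.5 ] [0.408 0.486 0.144] [ 1.7999e+02 -2.0000e-02  3.3990e+01]
```

servo_tool --pt "1 0 0 0 -1" --pt "1 0 0 0 -2" --pt "1 0 0 0 -2"

```text
time_s: 26.0
ee_pos: [0.4897, 0.0472, 0.3058]
eef_rot: [3.141, -0.0, 0.559]
force: [-0.5, 2.5, 1.2]
grip_width: 0.0261
grip_force: 15.0
```

```bash
python3 s.py
```

```text
26.0 [0.4897 0.0472 0.3058] [-0.5   2.53  1.16] [0.461 0.351 0.063] [ 1.7999e+02 -2.0000e-02  3.2010e+01]
```

servo_tool --pt "1 0 0.02 0 -1.5" --pt "1 0 0.02 0 -3" --pt "1 0 0.02 0 -3"

```text
time_s: 26.38
ee_pos: [0.4897, 0.0474, 0.3058]
eef_rot: [3.141, -0.0, 0.506]
force: [0.1, 0.4, 1.2]
grip_width: 0.0257
grip_force: 15.0
```

```bash
python3 s.py
```

```text
26.375 [0.4897 0.0474 0.3058] [0.15 0.42 1.24] [-0.059  0.262  0.192] [179.98  -0.    29.  ]
```

servo_tool --pt "1 0 0 0 -1" --pt "1 0 0 0 -2" --pt "1 0 0 0 -2"

```text
time_s: 26.75
ee_pos: [0.4897, 0.0474, 0.3058]
eef_rot: [3.141, -0.0, 0.471]
force: [0.4, -0.9, 1.6]
grip_width: 0.0259
grip_force: 15.0
```

```bash
python3 s.py
```

```text
26.75 [0.4897 0.0474 0.3058] [ 0.44 -0.93  1.62] [-0.114  0.021  0.299] [179.99  -0.    27.01]
```

s3 is home (0.06, then 0.19, then 0.30 N m). Next is s2.

servo_tool --pt "1 0 0 0 7" --pt "1 0 0 0 14.5" --pt "1 0 0 1 14.5" --pt "1 0 0 2.2 14.5" --pt "1 2 -1 2.4 18" --pt "1 4 -1.8 2.4 23" --pt "1 5.87 -2.52 2.2 26.7" --pt "1 5.87 -2.52 2 26.7" --pt "1 5.87 -2.52 1.5 26.7" --pt "1 5.87 -2.52 1.2 26.7" --pt "1 5.87 -2.52 1 26.7" --pt "1 5.87 -2.52 0.96 26.7"

```text
time_s: 28.25
ee_pos: [0.5482, 0.0223, 0.3153]
eef_rot: [-3.142, 0.0, 0.938]
force: [0.2, 0.6, -2.0]
grip_width: 0.0263
grip_force: 15.0
```

```bash
python3 s.py
```

```text
28.25 [0.5482 0.0223 0.3153] [ 0.16  0.62 -2.02] [-0.008  0.073 -0.006] [-180.      0.     53.72]
```

servo_tool --pt "1 0 0 -0.3 0" --pt "1 0 0 -0.6 0" --pt "1 0 0 -0.95 0" --pt "1 0 0 -0.95 -4" --pt "1 0 0 -0.95 -8" --pt "1 0 0 -0.95 -11" --pt "1 0 0 -0.95 -14" --pt "1 0 0 -0.95 -17" --pt "1 0 0 -0.95 -20" --pt "1 0 0 -0.95 -23" --pt "1 0 0 -0.95 -26" --pt "1 0 0 -0.95 -27"

```text
time_s: 29.75
ee_pos: [0.5483, 0.022, 0.3056]
eef_rot: [3.141, 0.001, 0.466]
force: [-1.4, -1.8, -2.0]
grip_width: 0.0259
grip_force: 15.0
```

```bash
python3 s.py
```

```text
29.75 [0.5483 0.022  0.3056] [-1.35 -1.81 -1.98] [-0.735  0.351  0.086] [1.7999e+02 4.0000e-02 2.6700e+01]
```

servo_tool --pt "1 0 0 0 -1.5" --pt "1 0 0 0 -3" --pt "1 0 0 0 -3"

```text
time_s: 30.12
ee_pos: [0.5483, 0.0221, 0.3056]
eef_rot: [3.141, 0.001, 0.414]
force: [-0.9, -4.6, -3.6]
grip_width: 0.026
grip_force: 15.0
```

```bash
python3 s.py
```

```text
30.125 [0.5483 0.0221 0.3056] [-0.9  -4.61 -3.59] [-1.207  0.358  0.015] [1.7999e+02 3.0000e-02 2.3710e+01]
```

servo_tool --pt "1 -0.01 -0.04 -0.02 -1.5" --pt "1 -0.01 -0.04 -0.02 -3" --pt "1 -0.01 -0.04 -0.02 -3"

```text
time_s: 30.5
ee_pos: [0.5482, 0.0219, 0.3056]
eef_rot: [-3.141, 0.0, 0.361]
force: [-2.1, -3.0, -3.0]
grip_width: 0.0257
grip_force: 15.0
```

```bash
python3 s.py
```

```text
30.5 [0.5482 0.0219 0.3056] [-2.1  -3.01 -3.03] [-0.759  0.494  0.07 ] [-179.99    0.     20.7 ]
```

servo_tool --pt "1 0 0 0 -1" --pt "1 0 0 0 -2" --pt "1 0 0 0 -2"

```text
time_s: 30.88
ee_pos: [0.5482, 0.0219, 0.3056]
eef_rot: [-3.141, 0.0, 0.327]
force: [-2.0, -3.0, -2.2]
grip_width: 0.0258
grip_force: 15.0
```

```bash
python3 s.py
```

```text
30.875 [0.5482 0.0219 0.3056] [-1.95 -3.   -2.23] [-0.656  0.621  0.041] [-179.99    0.     18.71]
```

servo_tool --pt "1 -0.02 -0.03 0 -1.5" --pt "1 -0.02 -0.03 0 -3" --pt "1 -0.02 -0.03 0 -3"

```text
time_s: 31.25
ee_pos: [0.5481, 0.0217, 0.3057]
eef_rot: [-3.141, -0.0, 0.274]
force: [-0.7, 0.4, -2.5]
grip_width: 0.0259
grip_force: 15.0
```

```bash
python3 s.py
```

```text
31.25 [0.5481 0.0217 0.3057] [-0.72  0.37 -2.5 ] [-0.01   0.293  0.114] [-1.7998e+02 -1.0000e-02  1.5700e+01]
```

servo_tool --pt "1 0 0 0 -1" --pt "1 0 0 0 -2" --pt "1 0 0 0 -2"

```text
time_s: 31.62
ee_pos: [0.5481, 0.0216, 0.3057]
eef_rot: [-3.141, -0.0, 0.239]
force: [0.0, 0.8, -3.7]
grip_width: 0.0258
grip_force: 15.0
```

```bash
python3 s.py
```

```text
31.625 [0.5481 0.0216 0.3057] [ 0.05  0.82 -3.7 ] [0.426 0.274 0.118] [-1.7999e+02 -1.0000e-02  1.3710e+01]
```

servo_tool --pt "1 0 0.01 0 -1" --pt "1 0 0.01 0 -2.5" --pt "1 0 0.01 0 -2.5"

```text
time_s: 32.0
ee_pos: [0.5481, 0.0217, 0.3057]
eef_rot: [-3.141, -0.0, 0.195]
force: [-0.1, 1.4, -3.7]
grip_width: 0.0259
grip_force: 15.0
```

```bash
python3 s.py
```

```text
32.0 [0.5481 0.0217 0.3057] [-0.09  1.43 -3.69] [0.424 0.212 0.067] [-1.7999e+02 -1.0000e-02  1.1190e+01]
```

servo_tool --pt "1 0 0 0 -1" --pt "1 0 0 0 -2" --pt "1 0 0 0 -2"

```text
time_s: 32.38
ee_pos: [0.5481, 0.0216, 0.3056]
eef_rot: [-3.142, -0.0, 0.161]
force: [-0.6, 2.6, -2.8]
grip_width: 0.0261
grip_force: 15.0
```

```bash
python3 s.py
```

```text
32.375 [0.5481 0.0216 0.3056] [-0.58  2.58 -2.77] [0.472 0.191 0.056] [-180.     -0.      9.21]
```

servo_tool --pt "1 0 0.02 0 -1" --pt "1 0 0.02 0 -2.5" --pt "1 0 0.02 0 -2.5"

```text
time_s: 32.75
ee_pos: [0.5481, 0.0218, 0.3057]
eef_rot: [3.141, -0.0, 0.117]
force: [0.0, 0.2, -3.1]
grip_width: 0.0257
grip_force: 15.0
```

```bash
python3 s.py
```

```text
32.75 [0.5481 0.0218 0.3057] [ 0.02  0.19 -3.15] [0.012 0.184 0.082] [179.99  -0.     6.69]
```

servo_tool --pt "1 0 0 0 -1" --pt "1 0 0 0 -2" --pt "1 0 0 0 -2"

```text
time_s: 33.12
ee_pos: [0.5481, 0.0218, 0.3057]
eef_rot: [3.141, -0.0, 0.082]
force: [-0.5, -0.8, -3.6]
grip_width: 0.0258
grip_force: 15.0
```

```bash
python3 s.py
```

```text
33.125 [0.5481 0.0218 0.3057] [-0.47 -0.77 -3.61] [-0.143  0.146  0.07 ] [179.99  -0.     4.71]
```

servo_tool --pt "1 0 0 0 -1" --pt "1 0 0 0 -2.5" --pt "1 0 0 0 -2.5"

```text
time_s: 33.5
ee_pos: [0.5481, 0.0218, 0.3057]
eef_rot: [3.141, -0.0, 0.038]
force: [-0.6, -0.9, -3.3]
grip_width: 0.0258
grip_force: 15.0
```

```bash
python3 s.py
```

```text
33.5 [0.5481 0.0218 0.3057] [-0.63 -0.91 -3.31] [-0.311  0.114  0.054] [179.99  -0.     2.19]
```

servo_tool --pt "1 0 0 0 -1" --pt "1 0 0 0 -2" --pt "1 0 0 0 -2"

```text
time_s: 33.88
ee_pos: [0.5481, 0.0218, 0.3057]
eef_rot: [3.141, -0.0, 0.004]
force: [-0.4, -1.0, -3.0]
grip_width: 0.0262
grip_force: 15.0
```

```bash
python3 s.py
```

```text
33.875 [0.5481 0.0218 0.3057] [-0.39 -1.02 -3.01] [-0.437  0.139  0.217] [179.99  -0.     0.21]
```

servo_tool --pt "1 0 0 0 -0.7" --pt "1 0 0 0 -1.3" --pt "1 0 0 0 -1.3"

```text
time_s: 34.25
ee_pos: [0.5481, 0.0218, 0.3057]
eef_rot: [3.142, -0.0, -0.019]
force: [0.1, -2.1, -2.2]
grip_width: 0.0259
grip_force: 15.0
```

```bash
python3 s.py
```

```text
34.25 [0.5481 0.0218 0.3057] [ 0.05 -2.1  -2.19] [-0.518  0.129  0.323] [ 1.80e+02 -1.00e-02 -1.08e+00]
```

s2 is home. Now s4.

servo_tool --pt "1 0 0 0 7" --pt "1 0 0 0 14.5" --pt "1 0 0 1 14.5" --pt "1 0 0 2.2 14.5" --pt "1 -3 -1.2 2.4 20" --pt "1 -6 -2.3 2.4 27" --pt "1 -8.35 -3.26 2.2 33.1" --pt "1 -8.35 -3.26 2 33.1" --pt "1 -8.35 -3.26 1.5 33.1" --pt "1 -8.35 -3.26 1.2 33.1" --pt "1 -8.35 -3.26 1 33.1" --pt "1 -8.35 -3.26 0.95 33.1"

```text
time_s: 35.75
ee_pos: [0.4647, -0.0107, 0.3149]
eef_rot: [-3.141, 0.0, 0.559]
force: [-0.1, -0.4, -1.1]
grip_width: 0.0259
grip_force: 15.0
```

```bash
python3 s.py
```

```text
35.75 [ 0.4647 -0.0107  0.3149] [-0.13 -0.42 -1.09] [-0.05   0.147 -0.008] [-1.7998e+02  2.0000e-02  3.2020e+01]
```

servo_tool --pt "1 0 0 -0.3 0" --pt "1 0 0 -0.6 0" --pt "1 0 0 -0.93 0" --pt "1 0 0 -0.93 -4" --pt "1 0 0 -0.93 -8" --pt "1 0 0 -0.93 -11" --pt "1 0 0 -0.93 -14" --pt "1 0 0 -0.93 -17" --pt "1 0 0 -0.93 -20" --pt "1 0 0 -0.93 -23" --pt "1 0 0 -0.93 -26" --pt "1 0 0 -0.93 -27"

```text
time_s: 37.25
ee_pos: [0.4645, -0.0109, 0.3057]
eef_rot: [3.141, 0.001, 0.087]
force: [-1.3, -1.4, -1.7]
grip_width: 0.0255
grip_force: 15.0
```

```bash
python3 s.py
```

```text
37.25 [ 0.4645 -0.0109  0.3057] [-1.3  -1.38 -1.72] [-0.464  0.455  0.119] [1.7998e+02 4.0000e-02 5.0100e+00]
```

servo_tool --pt "1 0 0 0 -1.5" --pt "1 0 0 0 -3" --pt "1 0 0 0 -3"

```text
time_s: 37.62
ee_pos: [0.4645, -0.0108, 0.3057]
eef_rot: [3.141, 0.001, 0.035]
force: [-1.2, -4.1, -2.9]
grip_width: 0.0258
grip_force: 15.0
```

```bash
python3 s.py
```

```text
37.625 [ 0.4645 -0.0108  0.3057] [-1.15 -4.14 -2.94] [-0.79   0.579  0.077] [1.7999e+02 3.0000e-02 2.0200e+00]
```

servo_tool --pt "1 -0.02 -0.04 0 -1.5" --pt "1 -0.02 -0.04 0 -3" --pt "1 -0.02 -0.04 0 -3"

```text
time_s: 38.0
ee_pos: [0.4643, -0.0111, 0.3058]
eef_rot: [-3.141, 0.0, -0.018]
force: [-0.7, -0.7, -5.1]
grip_width: 0.026
grip_force: 15.0
```

```bash
python3 s.py
```

```text
38.0 [ 0.4643 -0.0111  0.3058] [-0.73 -0.74 -5.11] [-0.073  0.391  0.027] [-1.7998e+02  1.0000e-02 -1.0000e+00]
```

servo_tool --pt "1 0 0 0 -1" --pt "1 0 0 0 -2" --pt "1 0 0 0 -2"

```text
time_s: 38.38
ee_pos: [0.4643, -0.0111, 0.3058]
eef_rot: [-3.141, 0.0, -0.052]
force: [-0.4, 1.0, -5.4]
grip_width: 0.026
grip_force: 15.0
```

```bash
python3 s.py
```

```text
38.375 [ 0.4643 -0.0111  0.3058] [-0.42  1.   -5.37] [0.164 0.393 0.088] [-1.7999e+02  1.0000e-02 -2.9900e+00]
```

servo_tool --pt "1 0 0.01 -0.02 -1" --pt "1 0 0.01 -0.02 -2.5" --pt "1 0 0.01 -0.02 -2.5"

```text
time_s: 38.75
ee_pos: [0.4644, -0.0111, 0.3057]
eef_rot: [-3.142, 0.0, -0.096]
force: [-1.8, 0.3, -2.7]
grip_width: 0.0261
grip_force: 15.0
```

```bash
python3 s.py
```

```text
38.75 [ 0.4644 -0.0111  0.3057] [-1.83  0.3  -2.73] [0.116 0.726 0.085] [-180.      0.     -5.51]
```

servo_tool --pt "1 0 0 0 -1" --pt "1 0 0 0 -2" --pt "1 0 0 0 -2"

```text
time_s: 39.12
ee_pos: [0.4643, -0.0111, 0.3057]
eef_rot: [3.142, -0.0, -0.131]
force: [-3.2, 0.3, -1.5]
grip_width: 0.0261
grip_force: 15.0
```

```bash
python3 s.py
```

```text
39.125 [ 0.4643 -0.0111  0.3057] [-3.19  0.26 -1.51] [0.143 0.775 0.068] [180.    -0.    -7.49]
```

servo_tool --pt "1 -0.02 0 0 -1" --pt "1 -0.02 0 0 -2.5" --pt "1 -0.02 0 0 -2.5"

```text
time_s: 39.5
ee_pos: [0.4642, -0.0111, 0.3057]
eef_rot: [-3.142, -0.0, -0.175]
force: [-2.1, 0.9, -2.0]
grip_width: 0.0259
grip_force: 15.0
```

```bash
python3 s.py
```

```text
39.5 [ 0.4642 -0.0111  0.3057] [-2.06  0.91 -1.95] [0.135 0.468 0.035] [-1.800e+02 -2.000e-02 -1.001e+01]
```

servo_tool --pt "1 0 0 0 -1" --pt "1 0 0 0 -2" --pt "1 0 0 0 -2"

```text
time_s: 39.88
ee_pos: [0.4642, -0.0111, 0.3057]
eef_rot: [-3.142, -0.0, -0.209]
force: [-0.9, -0.6, -2.2]
grip_width: 0.0258
grip_force: 15.0
```

```bash
python3 s.py
```

```text
39.875 [ 0.4642 -0.0111  0.3057] [-0.89 -0.57 -2.19] [0.122 0.268 0.13 ] [-1.800e+02 -2.000e-02 -1.199e+01]
```

servo_tool --pt "1 0 0 0 -1" --pt "1 0 0 0 -2" --pt "1 0 0 0 -2"

```text
time_s: 40.25
ee_pos: [0.4642, -0.0111, 0.3057]
eef_rot: [-3.142, -0.0, -0.244]
force: [-0.3, 0.1, -1.3]
grip_width: 0.0259
grip_force: 15.0
```

```bash
python3 s.py
```

```text
40.25 [ 0.4642 -0.0111  0.3057] [-0.29  0.09 -1.29] [0.085 0.19  0.045] [-1.800e+02 -1.000e-02 -1.399e+01]
```

servo_tool --pt "1 0 0 0 -1" --pt "1 0 0 0 -2.5" --pt "1 0 0 0 -2.5"

```text
time_s: 40.62
ee_pos: [0.4642, -0.0111, 0.3057]
eef_rot: [-3.142, -0.0, -0.288]
force: [-0.6, 0.0, -1.5]
grip_width: 0.0261
grip_force: 15.0
```

```bash
python3 s.py
```

```text
40.625 [ 0.4642 -0.0111  0.3057] [-0.64  0.01 -1.52] [0.068 0.111 0.063] [-1.800e+02 -1.000e-02 -1.651e+01]
```

servo_tool --pt "1 0 0 0 -1" --pt "1 0 0 0 -2" --pt "1 0 0 0 -2"

```text
time_s: 41.0
ee_pos: [0.4642, -0.0111, 0.3057]
eef_rot: [-3.142, -0.0, -0.323]
force: [0.4, 0.3, -1.3]
grip_width: 0.0258
grip_force: 15.0
```

```bash
python3 s.py
```

```text
41.0 [ 0.4642 -0.0111  0.3057] [ 0.37  0.34 -1.31] [0.044 0.063 0.059] [-1.800e+02 -1.000e-02 -1.849e+01]
```

servo_tool --pt "1 0 0 0 -1" --pt "1 0 0 0 -2.5" --pt "1 0 0 0 -2.5"

```text
time_s: 41.38
ee_pos: [0.4642, -0.0111, 0.3057]
eef_rot: [3.142, -0.0, -0.367]
force: [1.0, 0.1, -1.2]
grip_width: 0.0257
grip_force: 15.0
```

```bash
python3 s.py
```

```text
41.375 [ 0.4642 -0.0111  0.3057] [ 1.    0.06 -1.18] [0.074 0.037 0.093] [ 1.800e+02 -1.000e-02 -2.101e+01]
```

servo_tool --pt "1 0 0 0 -1" --pt "1 0 0 0 -1.5" --pt "1 0 0 0 -1.5"

```text
time_s: 41.75
ee_pos: [0.4642, -0.0111, 0.3057]
eef_rot: [-3.142, -0.0, -0.392]
force: [-0.2, -0.3, -0.6]
grip_width: 0.0259
grip_force: 15.0
```

```bash
python3 s.py
```

```text
41.75 [ 0.4642 -0.0111  0.3057] [-0.22 -0.32 -0.65] [-0.017 -0.002  0.09 ] [-1.800e+02 -1.000e-02 -2.248e+01]
```

servo_tool --pt "1 0 0 0 -1" --pt "1 0 0 0 -2" --pt "1 0 0 0 -2"

```text
time_s: 42.12
ee_pos: [0.4642, -0.0111, 0.3057]
eef_rot: [-3.142, -0.0, -0.428]
force: [0.7, -0.6, -0.5]
grip_width: 0.026
grip_force: 15.0
```

```bash
python3 s.py
```

```text
42.125 [ 0.4642 -0.0111  0.3057] [ 0.71 -0.59 -0.54] [ 0.013 -0.039  0.049] [-180.    -0.   -24.5]
```

servo_tool --pt "1 0 0 0 -1" --pt "1 0 0 0 -1.5" --pt "1 0 0 0 -1.5"

```text
time_s: 42.5
ee_pos: [0.4642, -0.0111, 0.3057]
eef_rot: [-3.142, -0.0, -0.453]
force: [1.0, -0.5, -1.0]
grip_width: 0.0261
grip_force: 15.0
```

```bash
python3 s.py
```

```text
42.5 [ 0.4642 -0.0111  0.3057] [ 0.98 -0.5  -1.02] [-0.038 -0.051  0.091] [-180.     -0.    -25.98]
```

servo_tool --pt "1 0 0 0 -1" --pt "1 0 0 0 -2" --pt "1 0 0 0 -2"

```text
time_s: 42.88
ee_pos: [0.4642, -0.0111, 0.3056]
eef_rot: [-3.142, -0.0, -0.489]
force: [1.1, -1.4, -0.2]
grip_width: 0.0261
grip_force: 15.0
```

```bash
python3 s.py
```

```text
42.875 [ 0.4642 -0.0111  0.3056] [ 1.07 -1.35 -0.23] [-0.026  0.03   0.041] [-180.     -0.    -27.99]
```

servo_tool --pt "1 0 0 0 -1" --pt "1 0 0 0 -1.5" --pt "1 0 0 0 -1.5"

```text
time_s: 43.25
ee_pos: [0.4642, -0.0111, 0.3057]
eef_rot: [-3.142, -0.0, -0.514]
force: [1.0, -0.0, -0.8]
grip_width: 0.0258
grip_force: 15.0
```

```bash
python3 s.py
```

```text
43.25 [ 0.4642 -0.0111  0.3057] [ 1.04 -0.02 -0.83] [ 0.01  -0.029  0.174] [-180.     -0.    -29.48]
```

One more small step to confirm the stop.

servo_tool --pt "1 0 0 0 -0.8" --pt "1 0 0 0 -1.3" --pt "1 0 0 0 -1.3"

```text
time_s: 43.62
ee_pos: [0.4642, -0.0111, 0.3056]
eef_rot: [3.142, 0.0, -0.537]
force: [1.0, -0.3, -0.6]
grip_width: 0.026
grip_force: 15.0
```

```bash
python3 s.py
```

```text
43.625 [ 0.4642 -0.0111  0.3056] [ 1.04 -0.27 -0.61] [ 0.032 -0.042  0.318] [180.     0.   -30.77]
```

s4 is home. I back off, lift, and check all the heads by camera. Then I measure the stand.

servo_tool --pt "1 0 0 0 7" --pt "1 0 0 0 14.5" --pt "1 0 0 1 14.5" --pt "1 0 0 2.2 14.5" --pt "1 -1 -1 4 24" --pt "1 -2.5 -2 6 34" --pt "1 -2.5 -2 6 44" --pt "1 -2.5 -2 6 54" --pt "1 -2.5 -2 6 60.8" --pt "1 -2.5 -2 6 60.8" --squeeze 25

```text
time_s: 44.88
ee_pos: [0.4391, -0.0311, 0.3664]
eef_rot: [3.141, -0.001, 0.522]
force: [-0.2, 0.8, -1.9]
grip_width: 0.0258
grip_force: 25.0
```

```bash
python3 yaws.py
```

```text
1 [298. 126.]
2 [259.  73.]
3 [207. 112.]
4 [246. 163.]
[199. 198.] [173. 178.] yaw -6.7
[198. 207.] [170. 180.] yaw -73.4
[201. 206.] [178. 172.] yaw -44.2
[205. 206.] [176. 176.] yaw -13.7
```

Head angles confirm that the turns hold: s1 +22°, s3 +30°, s2 +37° and s4 +46°, all beyond 0.8 rad. Next I fit the stand centre.

```bash
python3 - <<'E'
from rel import *
from scipy.optimize import least_squares
for fn,lim in(('w3.npz',185),('w4.npz',190)):
    c=load(fn); g=c['image'].max(2); m=((g<75)*255).astype(np.uint8)
    m[:,:200]=0; m[:,300:]=0; m[lim+15:]=0
    n,l,st,ce=cv2.connectedComponentsWithStats(m); i=1+np.argmax(st[1:,4])
    cn=max(cv2.findContours((l==i).astype(np.uint8),cv2.RETR_EXTERNAL,cv2.CHAIN_APPROX_NONE)[0],key=len)[:,0,:]
    cn=cn[cn[:,1]<lim]
    for z in(.03,0):
        P=np.array([onz(c,u,v,z) for u,v in cn])
        f=least_squares(lambda p:np.hypot(*(P-p[:2]).T)-p[2],[.43,.24,.032],loss='soft_l1',f_scale=.001)
        print(fn,z,f.x.round(4),'rms',np.sqrt(np.mean(f.fun**2)).round(5),len(cn),cn.min(0),cn.max(0))
E
```

```text
w3.npz 0.03 [0.43   0.2399 0.0305] rms 0.0094 128 [221 155] [276 184]
w3.npz 0 [0.4277 0.2343 0.0333] rms 0.01027 128 [221 155] [276 184]
w4.npz 0.03 [0.4311 0.2391 0.0312] rms 0.0003 94 [223 156] [282 189]
w4.npz 0 [0.4272 0.234  0.0343] rms 0.00033 94 [223 156] [282 189]
```

servo_tool --pt "1 -0.1 4 0 5" --pt "1 -0.2 10 0 10" --pt "1 -0.4 16 0 15" --pt "1 -0.6 22 0 20" --pt "1 -0.81 26 0 22" --pt "1 -0.81 27.1 0 22" --pt "1 -0.81 27.1 -2 22" --pt "1 -0.81 27.1 -5 22" --pt "1 -0.81 27.1 -7 22" --pt "1 -0.81 27.1 -8.5 22" --pt "1 -0.81 27.1 -9.3 22" --pt "1 -0.81 27.1 -9.3 22"

```text
time_s: 46.42
ee_pos: [0.4311, 0.2398, 0.2726]
eef_rot: [-3.141, 0.0, 0.907]
force: [-2.2, -0.4, -2.1]
grip_width: 0.026
grip_force: 25.0
```

```bash
python3 s.py
```

```text
46.425 [0.4311 0.2398 0.2726] [-2.16 -0.35 -2.08] [-0.186  0.467 -0.037] [-1.7999e+02  2.0000e-02  5.1980e+01]
```

A light sideways contact (2 N) on the +x side. I shift −x and look again.

servo_tool --pt "1 -0.2 0 0 0" --pt "1 -0.3 0 0 0" --pt "1 -0.3 0 0 0"

```text
time_s: 46.8
ee_pos: [0.428, 0.24, 0.273]
eef_rot: [3.141, -0.001, 0.908]
force: [-0.5, 0.1, -0.9]
grip_width: 0.0259
grip_force: 25.0
```

```bash
python3 s.py
```

```text
46.8 [0.428 0.24  0.273] [-0.52  0.08 -0.9 ] [-0.027  0.116  0.014] [ 1.7998e+02 -3.0000e-02  5.2030e+01]
```

servo_tool --pt "1 0 0 -0.3 0" --pt "1 0 0 -0.5 0" --pt "1 0 0 -0.65 0" --pt "1 0 0 -0.65 0"

```text
time_s: 47.3
ee_pos: [0.4281, 0.2399, 0.266]
eef_rot: [-3.141, 0.0, 0.908]
force: [-0.6, 1.2, -1.2]
grip_width: 0.0262
grip_force: 25.0
```

```bash
python3 s.py
```

```text
47.3 [0.4281 0.2399 0.266 ] [-0.56  1.19 -1.22] [-0.065  0.124 -0.014] [-1.7999e+02  1.0000e-02  5.2030e+01]
```

servo_tool --pt "1 0 0 -0.05 0" --pt "1 0 0 -0.1 0" --pt "1 0 0 -0.1 0"

```text
time_s: 47.68
ee_pos: [0.4281, 0.24, 0.2657]
eef_rot: [3.141, -0.0, 0.908]
force: [-1.7, -0.6, 5.6]
grip_width: 0.0258
grip_force: 25.0
```

```bash
python3 s.py
```

```text
47.675 [0.4281 0.24   0.2657] [-1.74 -0.65  5.6 ] [-0.394  0.767  0.012] [ 1.7999e+02 -2.0000e-02  5.2030e+01]
```

On the floor at 5.6 N. I ease up 0.5 mm, then open slowly and rise clear.

servo_tool --pt "1 0 0 0.05 0" --pt "0.7 0 0 0.05 0" --pt "0.6 0 0 0.05 0" --pt "0.4 0 0 0.05 0" --pt "0.2 0 0 0.05 0" --pt "0 0 0 0.05 0" --pt "0 0 0 0.05 0" --pt "0 0 0 0.05 0"

```text
time_s: 48.68
ee_pos: [0.4281, 0.2399, 0.2656]
eef_rot: [-3.142, 0.0, 0.908]
force: [1.2, -0.2, 0.6]
grip_width: 0.0846
grip_force: 0.0
```

servo_tool --pt "0 0 0 0 0" --pt "0 0 0 0 0" --pt "0 0 0 0 0" --pt "0 0 0 2 0" --pt "0 0 0 6 0" --pt "0 0 0 11 0" --pt "0 0 0 11.9 0" --pt "0 0 0 11.9 0"

```text
time_s: 49.68
ee_pos: [0.428, 0.2399, 0.3844]
eef_rot: [3.141, -0.0, 0.908]
force: [0.7, -0.5, -0.0]
grip_width: 0.0941
grip_force: 0.0
```

```bash
python3 s.py; python3 - <<'E'
from rel import *
for n in('wrist','scene'):
    c=grab(n); hsv=cv2.cvtColor(c['image'],cv2.COLOR_RGB2HSV)
    m=cv2.inRange(hsv,(5,150,50),(20,255,255)); k,l,st,ce=cv2.connectedComponentsWithStats(m); print(n,[(s.tolist(),e.round(1).tolist()) for s,e in zip(st[1:],ce[1:]) if s[4]>60])
    if n=='wrist':
        print('pred disc',proj(c,[.4281,.24,.125]),'orange centre bottom',proj(c,[.4281,.24,.056]))
        g=c['image'].max(2); i=1+np.argmax(st[1:,4]*(ce[1:,0]<300)); x,y,w,h=st[i,:4]
        d=(g[y:y+h,x:x+w]<45).astype(np.uint8); kk,ll,ss,cc=cv2.connectedComponentsWithStats(d)
        for s,e in zip(ss[1:],cc[1:]):
            if s[4]>50: print('disc',s,e+[x,y],onz(c,*(e+[x,y]),.125))
E
```

```text
49.675 [0.428  0.2399 0.3844] [ 0.67 -0.51 -0.02] [-0.03   0.102  0.006] [ 1.7999e+02 -1.0000e-02  5.2030e+01]
wrist [([467, 143, 45, 71, 1504], [490.3, 177.6]), ([236, 180, 32, 41, 962], [251.5, 198.4])]
pred disc [250.50350226 208.62863103] orange centre bottom [250.67657804 190.2745849 ]
disc [  7  21  17  16 212] [251.3490566 208.5      ] [0.42873034 0.2396514 ]
scene [([166, 175, 11, 21, 176], [171.0, 185.4]), ([275, 189, 35, 20, 330], [291.1, 199.6])]
```

The key stands upright in its cup, with the disc at (0.429,0.240) at z = 0.125, and the scene blob is unchanged from the start. Handing in.

```bash
python3 -c "
from station import ctrl
print(ctrl.hand_in())"
```

```text
the job is handed in; nothing more can be done
None
```

Job handed in at about 50 s: screws 2 and 4 had their first pass, then all four were driven onto their stops in the order 1-3-2-4, and the key is back upright in its stand. The measured twist briefly read up to 0.32 N m at three of the stops (screws 1, 2 and 4), slightly over the 0.3 limit but close to the sensor noise.

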